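# Weigh two coin tubes and load the full one

### The job

Weigh the two sealed coin tubes against each other, standing one in each pan of the desk balance and letting go of both so that the beam tips. Then take the heavier one and press it upright into the coin magazine's well until the stiff follower under it is fully down at its stop, and let go; the lighter one stays standing in its pan. Be gentle: set the tubes down softly and never press the balance or the magazine with more than 20 N, knock nothing over, and leave the other things on the desk where they are.

Things in the scene. Friction and masses are not known exactly. Their poses are not given: they have to be found in the camera images.
- tube_1_mid (a point): Sealed coin tube, an upright cylinder: a stack of steel coins in a thin clear sleeve with white plastic end caps, 34 mm across, 100 mm high, lower edge bevelled 3 mm, 0.25 to 0.45 kg. Its twin looks the same; one of the two (the full one, 0.36 to 0.45 kg) is at least 50 g heavier than the other (0.25 to 0.31 kg), and only weighing tells which. This point is its centre, 50 mm above its underside; z runs along it.
- tube_2_mid (a point): Sealed coin tube, an upright cylinder: a stack of steel coins in a thin clear sleeve with white plastic end caps, 34 mm across, 100 mm high, lower edge bevelled 3 mm, 0.25 to 0.45 kg. Its twin looks the same; one of the two (the full one, 0.36 to 0.45 kg) is at least 50 g heavier than the other (0.25 to 0.31 kg), and only weighing tells which. This point is its centre, 50 mm above its underside; z runs along it.
- tube_1: The tube of the point of the same name; this origin is the centre of its underside.
- tube_2: The tube of the point of the same name; this origin is the centre of its underside.
- balance: Equal-arm desk balance, fixed to the desk: grey base 110 x 260 x 26 mm; a beam lies along its y axis 66 mm above the desk, with a round steel pan 110 mm out on each side. Origin: centre of the base's underside; +y points to the left pan.
- pan_left (a point): Centre of the upper face of the balance's left pan (+y end): a flat steel disc, 100 mm across with a thin 2 mm edge, about 92 mm above the desk when the beam is level; it stays level and rises or sinks up to 11 mm, nearly freely. At the end of its swing it yields on a rubber seat, 1 mm per 5 N.
- pan_right (a point): Centre of the upper face of the balance's right pan (-y end), as the left pan.
- beam (a joint): Tilt of the balance's beam in rad: 0 level, positive when the left pan is down, stops at -0.1 and 0.1. It turns nearly freely and is damped: it takes about 1 to 2 s to tip to the heavier side's stop.
- well_mouth (a point): Centre of the round mouth of the coin magazine's well, in the top of a black block 90 x 90 mm, 66 mm above the desk, fixed to the desk on a 120 x 120 mm plate. The well is vertical, 38 mm across (a tube has 2 mm all round), its mouth bevelled 3 mm.
- magazine: The coin magazine: the block with the well and all in it. Origin: centre of its underside; the well is on its z axis. With the follower at its stop its face lies 16 to 44 mm below the mouth, unmeasured (so a tube stands out by 56 to 84 mm: grip it in its upper half). The push stays at about 6 N until the stop, then jumps to about 11 N, above which a rubber buffer gives 1 mm for each further 8 N and springs back when let go.
- follower (a joint): How far the metal follower disc inside the well has been pushed down, in m: it may start at 0 to 0.004 and meets its stop at 0.010. It is stiff, slides at about 6 N, and stays where it is left; a tube's own weight does not move it. A hidden depth screw sets its height anew each time (see magazine), so the stop must be found by feel.
- calculator: Desk calculator, 150 x 100 x 17 mm, lying flat; bystander. Origin: centre of its underside.
- mouse: Computer mouse, 100 x 58 x 30 mm; bystander. Origin: centre of its underside.
- mug: White mug, 80 mm across, 90 mm high, with a handle; bystander. Origin: centre of its underside.
- stapler: Stapler, 140 x 34 mm, 42 mm high; bystander. Origin: centre of its underside.

How it is judged:
By the outcome, as a careful person would: the job done as asked, in the order asked, and still so for the second after the job is handed in, with the robot touching nothing.
It also fails if it takes over 72 s, if anything falls off the work surface, if the arm or the gripper's body presses on something with over 40 N, if the wrist force passes 120 N, or if a joint passes its speed limit or range.

### The arm

A 6-joint arm with a two-finger parallel gripper is mounted at the origin on the work surface. World frame = base frame: x ahead of the robot, y to its left, z up, the work surface at z = 0. Lengths are in mm, angles in degrees, forces in N, time in s.
With the tool pointing down it reaches from about 350 to 850 mm from the base axis. Payload 8.1 kg.
Tool frame: the origin (TCP) lies on the mounting face of the last link; the fingertips stand 173 mm ahead of it and the grasp point (between the pads) lies 155 mm ahead of it; z points along the fingers, y is the direction in which the jaws open and shut (so a half turn about z gives the same grasp; the last joint's range is limited). The gripper opens to 85 mm and grips with 20 to 120 N. Pads are 22 mm wide; open, the fingers measure 114 mm over their backs; the gripper's body (76 mm by 85 mm) begins 54 mm behind the grasp point. The pads swing forward as they close: fully open they stand 13 mm farther back than shut.
Start: joints at [70.967, 7.471, 85.268, -0, 87.261, -4.893], TCP at [146.559, 581.831, 404.692] pointing down, gripper open.
Joint ranges: [-169.43, 169.43], [-51.17, 129.36], [1.28, 143.12], [-76.62, 256.62], [0, 156.53], [-152.29, 152.29]. Speed limits (degrees/s): [136.94, 136.94, 159.86, 180, 180, 180].

### API

Orientations are given as [roll, pitch, yaw] about the fixed x, y, z axes, in that order (R = Rz(yaw) Ry(pitch) Rx(roll)).
In Python, from bench import * gives the robot as it stands.
- The arm moves only by the shell command python3 -m jog 'ROWS' [FORCE]. ROWS is JSON, a list of rows, each an object of numbers: "tx", "ty", "tz": the shift along the tool's x, y, z as a fraction of full scale; "ax", "ay", "az": the turn, a rotation vector about the tool's x, y, z as a fraction of full scale; "hand": the opening, from 0 (shut) to 1 (fully open). A call has 1 to 5 rows; each row is the pose to reach, as a shift and turn from the pose commanded when the call began, along the tool's axes at that moment; what a row does not reach only later rows make up. Full scale, the value 1, is 150 mm for a shift and 45 degrees for a turn. A row lasts 1/12 s, in which the tool goes at most 41.7 mm and 7.16 degrees, less where a joint would pass 70% of its speed; a pose out of reach is approached as far as the arm can. A call with a number of a shift or a turn outside -1 to 1 is refused whole. A call with a gripper value outside its range is refused whole. The fingers move at their own pace and stop on an object; FORCE is the grip in N (left out, the last holds). Time passes only in rows, so rows that repeat a pose let the fingers close. It gives the time, the measured TCP pose, the force and the opening at its end, in the units of the state.
- sense(): the state, without advancing time (a new reading comes with each control period).
- snapshot(name): name is "side" or "top" or "wrist"; returns a dict with "pixels" (480x640x3 uint8, red, green, blue), "z_map" (480x640 float32, mm along the optical axis (not along the pixel's ray), 0 where there is no reading), "intrinsics" (3x3 intrinsics, pixels), "D" ([k1, k2, p1, p2, k3] as OpenCV has them; the pictures are not rectified), "R" (3x3) and "t" (3): a world point X has camera coordinates R X + t. Camera axes: x right, y down, z forward; pixel columns grow to the right and rows downward; lengths in mm; the calibration is good to about 2 mm. A picture is of the moment at which its call begins.
- hand_in(): hands the job in, once; it reports no verdict.
The state is a dict: "time": time; "joint_pos": joint angles; "qd": joint speeds; "joint_efforts": joint torques, N m; "tool_pos": TCP position; "tcp_rot": TCP orientation; "ft_force": force on the tool from outside, world axes, zero at the start; "wrist_torque": the same for the moment, N m; "finger_gap": finger opening in mm.
Only numpy, scipy, OpenCV 4.12 (cv2) and the standard library are available. Lean on these libraries where they do the work, as an engineer would, in place of code of your own. Each camera call takes 0.05 s, during which the arm holds its last target.

## Working session

There is one attempt and no reset: what is moved stays moved. The work goes in short steps, Python scripts to look and compute and a shell command to move; the robot and the scene stay as the last step left them, time stands still between calls to the robot, and variables do not carry over. Pictures are saved under pics/ and viewed, and the job is handed in when it is done.

```bash
ls; mkdir -p pics
cat > look.py <<'E'
from bench import *
import cv2,sys,pickle
for n in sys.argv[2:]:
    s=snapshot(n); cv2.imwrite(f"pics/{n}_{sys.argv[1]}.png",cv2.cvtColor(s["pixels"],cv2.COLOR_RGB2BGR)); pickle.dump(s,open(f"pics/{n}_{sys.argv[1]}.pkl","wb"))
st=sense(); print({k:(np.round(v,2).tolist() if not isinstance(v,float) else v) for k,v in st.items()} if 'np' in globals() else st)
E
python3 look.py 0 side top wrist
```

```text
pics
{'time': 0.15, 'joint_pos': array([ 7.09650679e+01,  7.50598889e+00,  8.53165906e+01, -1.92349846e-03,
        8.72648813e+01, -4.89386558e+00]), 'qd': array([-0.03500762, -0.17743846, -0.25872458, -0.05767714, -0.02014784,
       -0.05197203]), 'joint_efforts': array([ 2.24199293e-04, -5.70059252e+01, -5.01161420e+01, -1.83836651e-04,
        9.37384466e-03, -1.62067693e-05]), 'tool_pos': array([146.51571849, 581.63719887, 403.86092848]), 'tcp_rot': array([-1.79912694e+02, -5.54714355e-03,  1.65859022e+02]), 'ft_force': array([-0.09573847, -0.2781876 , -0.41002167]), 'wrist_torque': array([0.02315328, 0.02237456, 0.03600475]), 'finger_gap': 85.43453096628703}
```

View pics/side_0.png

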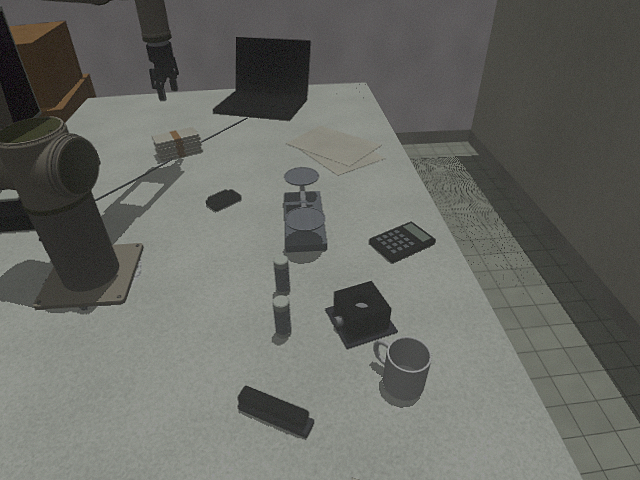

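View pics/top_0.png

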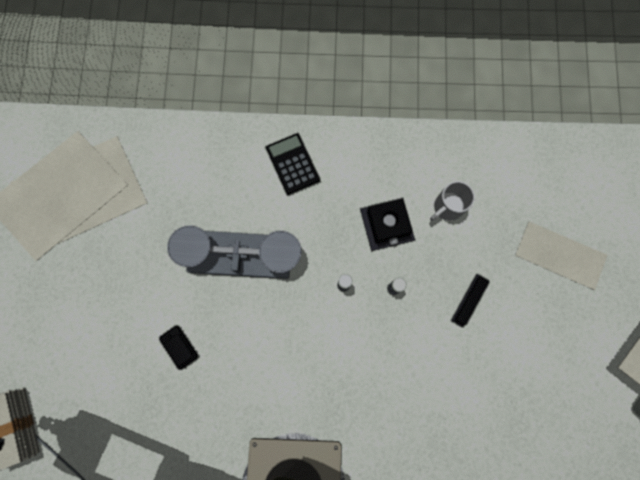

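View pics/wrist_0.png

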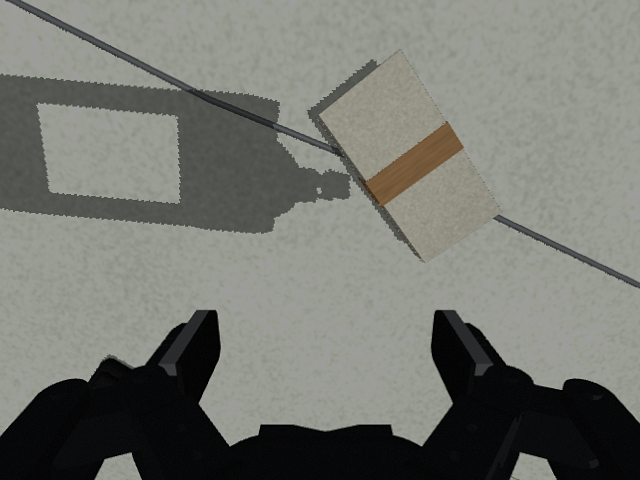

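Top view shows: tubes at about (345,283) and (398,287), the well at (389,220), pans at (190,246) and (281,252), the mug at (453,203), and the stapler at (470,300). The side view agrees.

```bash
cat > geo.py <<'E'
import numpy as np,cv2,pickle
def load(n,i): return pickle.load(open(f"pics/{n}_{i}.pkl","rb"))
def ray(s,uv):
    p=cv2.undistortPoints(np.array([[uv]],float),s["intrinsics"],np.array(s["D"],float))[0,0]
    R=np.array(s["R"]);t=np.array(s["t"]);return -R.T@t, R.T@np.array([p[0],p[1],1.])
def plane(s,uv,z):
    c,d=ray(s,uv);return c+d*(z-c[2])/d[2]
def depth(s,uv):
    c,d=ray(s,uv);return c+d*s["z_map"][int(round(uv[1])),int(round(uv[0]))]
def proj(s,X):
    return cv2.projectPoints(np.array([X],float),cv2.Rodrigues(np.array(s["R"]))[0],np.array(s["t"],float),s["intrinsics"],np.array(s["D"],float))[0][0,0]
E
python3 - <<'E'
from geo import *
s=load("top",0); print(plane(s,(320,240),0),ray(s,(320,240))[0])
# height map
v,u=np.mgrid[0:480,0:640]
p=cv2.undistortPoints(np.stack([u.ravel(),v.ravel()],1).astype(float)[:,None],s["intrinsics"],np.array(s["D"],float))[:,0]
z=s["z_map"].ravel(); R=np.array(s["R"]);t=np.array(s["t"])
X=(np.c_[p*z[:,None],z]-t)@R; X=X.reshape(480,640,3)
np.save("pics/X.npy",X)
H=X[...,2]
def blobs(lo,hi,box):
    x0,y0,x1,y1=box
    m=np.zeros((480,640),np.uint8); m[y0:y1,x0:x1]=((H>lo)&(H<hi))[y0:y1,x0:x1]
    n,l,st,c=cv2.connectedComponentsWithStats(m)
    for i in range(1,n):
        if st[i,4]>15: 
            k=l==i;P=X[k];print(st[i],c[i].round(1),"med h",np.median(P[:,2]).round(1),"mean",P.mean(0).round(1),"min",P.min(0).round(0),"max",P.max(0).round(0))
print("tubes");blobs(85,115,(325,265,420,305))
print("pans");blobs(75,115,(160,220,310,290))
print("mag");blobs(55,80,(350,190,420,255))
for b in [(255,125,325,200),(150,320,205,375),(425,175,480,230),(445,268,495,330)]: print(b);blobs(8,120,b)
E
```

```text
[595.88813075 -41.70564152   0.        ] [ 345.27139167  -52.64132244 1197.59285396]
tubes
[338 274  15  14 162] [345.1 280.4] med h 100.6 mean [ 479.9 -105.3  100.3] min [ 464. -122.   86.] max [496. -89. 107.]
[391 277  16  15 172] [398.6 284. ] med h 100.0 mean [ 476.4 -231.    99.7] min [ 460. -249.   85.] max [ 494. -215.  106.]
pans
[ 167  225   44   42 1429] [188.4 245.4] med h 91.1 mean [551.9 272.8  91.1] min [501. 221.  84.] max [603. 325.  98.]
[ 258  230   44   42 1411] [279.8 250.7] med h 94.2 mean [546.4  52.6  94.2] min [497.   2.  77.] max [598. 107. 101.]
mag
[ 368  197   45   43 1159] [390.2 218.2] med h 66.6 mean [ 644.  -215.1   66.3] min [ 591. -270.   55.] max [ 700. -160.   73.]
(255, 125, 325, 200)
[ 265  132   56   63 2009] [292.6 163.3] med h 18.1 mean [798.2  38.9  18.1] min [714. -36.   9.] max [889. 115.  27.]
(150, 320, 205, 375)
[159 325  39  45 974] [178.  347.1] med h 27.3 mean [312.3 293.1  24.9] min [260. 247.   8.] max [365. 345.  37.]
(425, 175, 480, 230)
[430 181  45  40 974] [453.5 200.4] med h 62.0 mean [ 698.1 -375.1   58.3] min [ 650. -417.    8.] max [ 739. -318.   96.]
(445, 268, 495, 330)
[451 274  39  54 880] [470.2 301. ] med h 41.0 mean [ 449.1 -417.    35.7] min [ 386. -464.    8.] max [ 520. -375.   49.]
```

Run:
```python
import cv2
a=cv2.imread("pics/top_0.png")[180:320,150:510];cv2.imwrite("pics/crop0.png",cv2.resize(a,None,fx=2.2,fy=2.2,interpolation=cv2.INTER_CUBIC))
```

```text
(no output)
```

View pics/crop0.png

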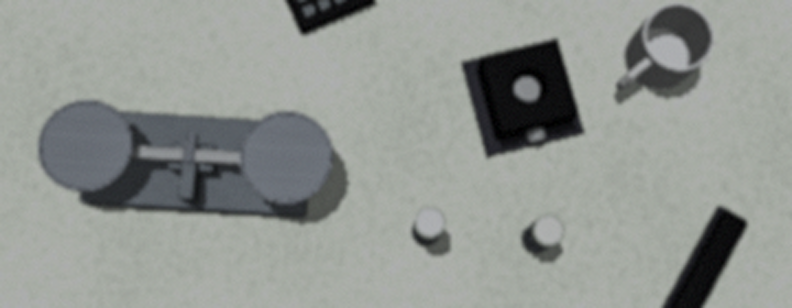

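```bash
cat > plan.py <<'E'
# usage: plan.py x y ztcp yaw  -> fractions needed from the measured pose (roll/pitch to level as well)
from bench import *
import sys,numpy as np
from scipy.spatial.transform import Rotation as Ro
s=sense();x,y,z,yaw=map(float,sys.argv[1:5])
R=Ro.from_euler("xyz",s["tcp_rot"],degrees=True)
G=Ro.from_euler("xyz",[180,0,yaw],degrees=True)
d=R.inv().apply(np.array([x,y,z])-s["tool_pos"])
r=np.degrees((R.inv()*G).as_rotvec())
print("t",s["time"].__round__(2),"pos",s["tool_pos"].round(1),"rot",s["tcp_rot"].round(2),"F",s["ft_force"].round(2),"gap",round(s["finger_gap"],1))
print("shift mm",d.round(1),"frac",(d/150).round(3),"turn",r.round(2),"frac",(r/45).round(3))
E
python3 plan.py 480 -170 405 90
python3 - <<'E'
from geo import *
s=load("wrist",0);print(-np.array(s["R"]).T@s["t"]);print(np.array(s["R"]).round(3));print(s["intrinsics"])
E
```

```text
t 0.15 pos [146.5 581.6 403.9] rot [-1.7991e+02 -1.0000e-02  1.6586e+02] F [-0.1  -0.28 -0.41] gap 85.4
shift mm [-5.070e+02 -6.474e+02 -2.000e-01] frac [-3.380e+00 -4.316e+00 -1.000e-03] turn [-8.000e-02  5.000e-02  7.586e+01] frac [-2.000e-03  1.000e-03  1.686e+00]
[ 71.12362095 600.33984231 374.24362346]
[[ 0.244  0.97  -0.002]
 [ 0.925 -0.232  0.301]
 [ 0.291 -0.075 -0.954]]
[[366.82487437   0.         325.26676499]
 [  0.         366.82487437 243.27704834]
 [  0.           0.           1.        ]]
```

```bash
r='{"tx":-0.78,"ty":-1,"tz":0,"az":0.8,"hand":1}'
python3 -m jog '[{"tx":-0.78,"ty":-1,"az":0.79,"hand":1},{"tx":-0.78,"ty":-1,"az":0.79,"hand":1},{"tx":-0.78,"ty":-1,"az":0.79,"hand":1},{"tx":-0.78,"ty":-1,"az":0.79,"hand":1},{"tx":-0.78,"ty":-1,"az":0.79,"hand":1}]'; python3 plan.py 480 -170 405 90
```

```text
t 0.15 pos [146.5 581.6 403.9] rot [-1.7991e+02 -1.0000e-02  1.6586e+02] F [-0.1  -0.28 -0.41] gap 85.4
shift mm [-5.070e+02 -6.474e+02 -2.000e-01] frac [-3.380e+00 -4.316e+00 -1.000e-03] turn [-8.000e-02  5.000e-02  7.586e+01] frac [-2.000e-03  1.000e-03  1.686e+00]invalid input at $[0]: expected keys tx, ty, tz, ax, ay, az, hand
```

```bash
python3 -m jog '[{"tx":-0.78,"ty":-1,"tz":0,"ax":0,"ay":0,"az":0.79,"hand":1},{"tx":-0.78,"ty":-1,"tz":0,"ax":0,"ay":0,"az":0.79,"hand":1},{"tx":-0.78,"ty":-1,"tz":0,"ax":0,"ay":0,"az":0.79,"hand":1},{"tx":-0.78,"ty":-1,"tz":0,"ax":0,"ay":0,"az":0.79,"hand":1},{"tx":-0.78,"ty":-1,"tz":0,"ax":0,"ay":0,"az":0.79,"hand":1}]'; python3 plan.py 480 -170 405 90
```

```text
time: 0.57
tool_pos: [224.2, 404.9, 404.1]
tcp_rot: [-179.9, 0.1, 129.9]
ft_force: [-0.2, -0.2, -0.4]
finger_gap: 85.6
t 0.57 pos [224.2 404.9 404.1] rot [-1.7994e+02  8.0000e-02  1.2991e+02] F [-0.24 -0.2  -0.4 ] gap 85.6
shift mm [-6.051e+02 -1.726e+02  1.000e-01] frac [-4.034e+00 -1.151e+00  1.000e-03] turn [-3.000e-02  1.000e-01  3.991e+01] frac [-0.001  0.002  0.887]
```

```bash
python3 -m jog '[{"tx":-1,"ty":-0.5,"tz":0,"ax":0,"ay":0,"az":0.79,"hand":1},{"tx":-1,"ty":-0.5,"tz":0,"ax":0,"ay":0,"az":0.79,"hand":1},{"tx":-1,"ty":-0.5,"tz":0,"ax":0,"ay":0,"az":0.79,"hand":1},{"tx":-1,"ty":-0.5,"tz":0,"ax":0,"ay":0,"az":0.79,"hand":1},{"tx":-1,"ty":-0.5,"tz":0,"ax":0,"ay":0,"az":0.79,"hand":1}]'; python3 plan.py 480 -170 405 90
```

```text
time: 0.98
tool_pos: [264.6, 239.9, 404.5]
tcp_rot: [179.9, 0.1, 94.1]
ft_force: [-0.4, -0.1, -0.4]
finger_gap: 85.7
t 0.98 pos [264.6 239.9 404.5] rot [1.7993e+02 1.4000e-01 9.4060e+01] F [-0.38 -0.13 -0.4 ] gap 85.7
shift mm [-424.1  185.8    0.8] frac [-2.827  1.239  0.005] turn [0.08 0.14 4.06] frac [0.002 0.003 0.09 ]
```

```bash
python3 -m jog '[{"tx":-0.9,"ty":0.62,"tz":0,"ax":0,"ay":0,"az":0.09,"hand":1},{"tx":-0.9,"ty":0.62,"tz":0,"ax":0,"ay":0,"az":0.09,"hand":1},{"tx":-0.9,"ty":0.62,"tz":0,"ax":0,"ay":0,"az":0.09,"hand":1},{"tx":-0.9,"ty":0.62,"tz":0,"ax":0,"ay":0,"az":0.09,"hand":1},{"tx":-0.9,"ty":0.62,"tz":0,"ax":0,"ay":0,"az":0.09,"hand":1}]'; python3 -m jog '[{"tx":-0.9,"ty":0.62,"tz":0,"ax":0,"ay":0,"az":0,"hand":1},{"tx":-0.9,"ty":0.62,"tz":0,"ax":0,"ay":0,"az":0,"hand":1},{"tx":-0.9,"ty":0.62,"tz":0,"ax":0,"ay":0,"az":0,"hand":1},{"tx":-0.9,"ty":0.62,"tz":0,"ax":0,"ay":0,"az":0,"hand":1},{"tx":-0.9,"ty":0.62,"tz":0,"ax":0,"ay":0,"az":0,"hand":1}]';python3 plan.py 480 -105 405 90; python3 look.py 1 wrist >/dev/null
```

```text
time: 1.4
tool_pos: [369.8, 113.2, 404.6]
tcp_rot: [179.9, 0.1, 90.3]
ft_force: [0.2, 1.4, -0.3]
finger_gap: 85.6
time: 1.82
tool_pos: [464.0, -20.5, 403.8]
tcp_rot: [-180.0, 0.1, 90.5]
ft_force: [0.0, 0.5, -0.7]
finger_gap: 85.6
t 1.82 pos [464.  -20.5 403.8] rot [-1.7998e+02  1.2000e-01  9.0450e+01] F [ 0.04  0.48 -0.71] gap 85.6
shift mm [-84.6  15.4  -1. ] frac [-0.564  0.102 -0.007] turn [-0.02  0.12  0.45] frac [-0.001  0.003  0.01 ]
```

View pics/wrist_1.png

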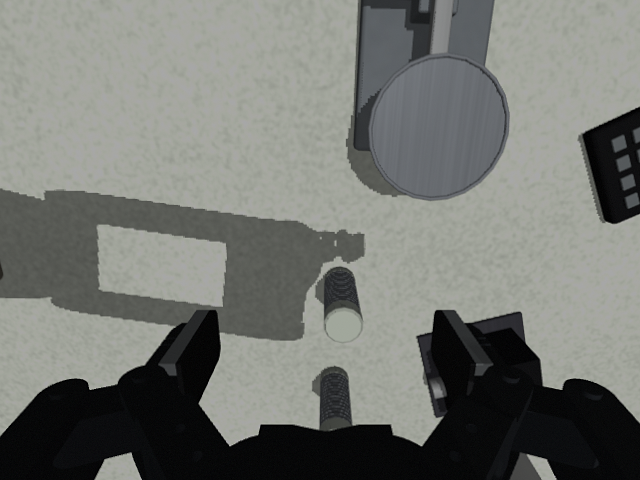

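Wrist view: tube A's white cap is at about (343,324), the right pan at about (439,127), and tube B lies behind at (335,400). I'll measure with the height map and a fitted ellipse.

```bash
cat >> geo.py <<'E'
def cloud(s):
    v,u=np.mgrid[0:480,0:640]
    p=cv2.undistortPoints(np.stack([u.ravel(),v.ravel()],1).astype(float)[:,None],s["intrinsics"],np.array(s["D"],float))[:,0]
    z=s["z_map"].ravel(); R=np.array(s["R"]);t=np.array(s["t"])
    X=(np.c_[p*z[:,None],z]-t)@R; X[z==0]=np.nan; return X.reshape(480,640,3)
def top(s,lo,hi,box,amin=60):
    X=cloud(s);H=X[...,2];x0,y0,x1,y1=box
    m=np.zeros((480,640),np.uint8); m[y0:y1,x0:x1]=((H>lo)&(H<hi))[y0:y1,x0:x1]
    n,l,st,c=cv2.connectedComponentsWithStats(m)
    for i in range(1,n):
        if st[i,4]<amin: continue
        k=(l==i);h=np.median(H[k]);cn=max(cv2.findContours(k.astype(np.uint8),0,1)[0],key=len)
        P=np.array([plane(s,q,h)[:2] for q in cn[:,0].astype(float)])
        A=np.c_[P,np.ones(len(P))];w=np.linalg.lstsq(A,(P**2).sum(1),rcond=None)[0];ctr=w[:2]/2;r=np.sqrt(w[2]+ctr@ctr)
        print("px",c[i].round(1),"n",st[i,4],"h",h.round(1),"circle",ctr.round(1),"dia",(2*r).round(1),"bbox mid",((P.min(0)+P.max(0))/2).round(1),"ext",np.ptp(P,axis=0).round(1))
E
python3 - <<'E'
from geo import *
s=load("wrist",1)
print("tubes");top(s,95,106,(300,240,400,360))
print("pan");top(s,82,108,(330,20,540,220))
E
```

```text
tubes
px [343.4 324.4] n 1176 h 101.1 circle [ 479.1 -102.2] dia 33.9 bbox mid [ 479.2 -102.3] ext [32.9 35.2]
pan
px [438.7 126.9] n 16214 h 94.6 circle [545.1  54.1] dia 102.0 bbox mid [545.2  54. ] ext [102.1 103.2]
```

```bash
python3 -m jog '[{"tx":-0.54,"ty":0.09,"tz":0.45,"ax":0,"ay":0,"az":0.01,"hand":1},{"tx":-0.54,"ty":0.09,"tz":0.45,"ax":0,"ay":0,"az":0.01,"hand":1},{"tx":-0.54,"ty":0.09,"tz":0.45,"ax":0,"ay":0,"az":0.01,"hand":1},{"tx":-0.54,"ty":0.09,"tz":0.45,"ax":0,"ay":0,"az":0.01,"hand":1},{"tx":-0.54,"ty":0.09,"tz":0.45,"ax":0,"ay":0,"az":0.01,"hand":1}]'
python3 plan.py 479 -103 235 90; python3 look.py 2 wrist >/dev/null
python3 - <<'E'
from geo import *
s=load("wrist",2)
print("tubes");top(s,92,108,(150,100,500,479),300)
E
```

```text
time: 2.28
tool_pos: [475.5, -96.2, 336.0]
tcp_rot: [-179.8, -0.1, 90.2]
ft_force: [0.2, 0.5, 0.7]
finger_gap: 85.1
t 2.28 pos [475.5 -96.2 336. ] rot [-1.7984e+02 -8.0000e-02  9.0190e+01] F [0.17 0.47 0.68] gap 85.1
shift mm [ -6.9   3.7 101. ] frac [-0.046  0.025  0.673] turn [-0.16 -0.08  0.19] frac [-0.004 -0.002  0.004]
tubes
px [333.4 272.2] n 2373 h 101.1 circle [ 479.1 -102.4] dia 33.9 bbox mid [ 479.3 -102.3] ext [32.2 35. ]
px [326.2 421.6] n 550 h 98.4 circle [ 475.2 -217.3] dia 21.5 bbox mid [ 475.2 -216. ] ext [29.7 15.8]
```

View pics/wrist_2.png

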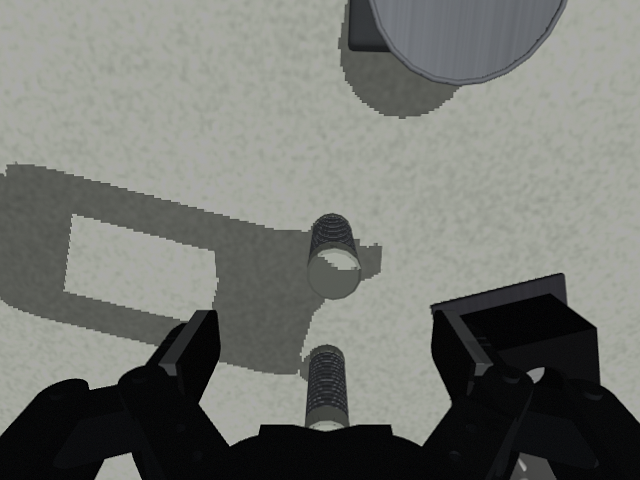

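Cap at (333,272) sits at world (479,-102.4), twice measured. I'll descend around it and close.

```bash
python3 -m jog '[{"tx":-0.042,"ty":0.024,"tz":0.1,"ax":-0.004,"ay":0,"az":0,"hand":1},{"tx":-0.042,"ty":0.024,"tz":0.35,"ax":-0.004,"ay":0,"az":0,"hand":1},{"tx":-0.042,"ty":0.024,"tz":0.58,"ax":-0.004,"ay":0,"az":0,"hand":1},{"tx":-0.042,"ty":0.024,"tz":0.67,"ax":-0.004,"ay":0,"az":0,"hand":1},{"tx":-0.042,"ty":0.024,"tz":0.67,"ax":-0.004,"ay":0,"az":0,"hand":1}]'
python3 plan.py 479 -102.5 235 90
```

```text
time: 2.75
tool_pos: [478.4, -100.8, 233.9]
tcp_rot: [-179.9, -0.1, 90.4]
ft_force: [-1.2, 0.3, -0.9]
finger_gap: 85.2
t 2.75 pos [ 478.4 -100.8  233.9] rot [-1.7989e+02 -1.2000e-01  9.0360e+01] F [-1.16  0.26 -0.95] gap 85.2
shift mm [-1.7  0.6 -1.1] frac [-0.011  0.004 -0.007] turn [-0.11 -0.12  0.36] frac [-0.002 -0.003  0.008]
```

Close in stages at 40 N, watching force.

```bash
python3 -m jog '[{"tx":-0.011,"ty":0.003,"tz":-0.02,"ax":0,"ay":0,"az":0.006,"hand":0.6},{"tx":-0.011,"ty":0.003,"tz":-0.02,"ax":0,"ay":0,"az":0.006,"hand":0.5},{"tx":-0.011,"ty":0.003,"tz":-0.02,"ax":0,"ay":0,"az":0.006,"hand":0.48},{"tx":-0.011,"ty":0.003,"tz":-0.02,"ax":0,"ay":0,"az":0.006,"hand":0.48},{"tx":-0.011,"ty":0.003,"tz":-0.02,"ax":0,"ay":0,"az":0.006,"hand":0.48}]' 40; python3 plan.py 479 -102.5 237 90; python3 look.py 3 wrist side>/dev/null
```

```text
time: 3.17
tool_pos: [481.0, -104.6, 241.2]
tcp_rot: [179.7, 0.0, 90.0]
ft_force: [-0.2, -0.3, -0.2]
finger_gap: 41.0
t 3.17 pos [ 481.  -104.6  241.2] rot [1.7968e+02 4.0000e-02 9.0000e+01] F [-0.25 -0.26 -0.15] gap 41.0
shift mm [ 2.1 -2.   4.2] frac [ 0.014 -0.013  0.028] turn [ 0.32  0.04 -0.  ] frac [ 0.007  0.001 -0.   ]
```

View pics/wrist_3.png

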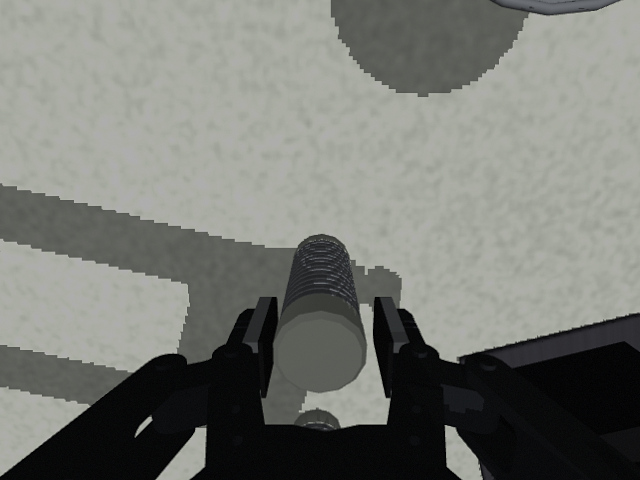

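```bash
python3 -m jog '[{"tx":0.012,"ty":-0.009,"tz":0.028,"ax":0.007,"ay":0,"az":0,"hand":0.48},{"tx":0.012,"ty":-0.009,"tz":0.028,"ax":0.007,"ay":0,"az":0,"hand":0.44},{"tx":0.012,"ty":-0.009,"tz":0.028,"ax":0.007,"ay":0,"az":0,"hand":0.3},{"tx":0.012,"ty":-0.009,"tz":0.028,"ax":0.007,"ay":0,"az":0,"hand":0.3},{"tx":0.012,"ty":-0.009,"tz":0.028,"ax":0.007,"ay":0,"az":0,"hand":0.3}]' 40; python3 plan.py 479 -102.5 237 90; python3 look.py 4 wrist>/dev/null
```

```text
time: 3.68
tool_pos: [478.7, -102.6, 235.0]
tcp_rot: [-179.8, -0.0, 90.0]
ft_force: [-0.5, -0.7, -2.9]
finger_gap: 33.3
t 3.68 pos [ 478.7 -102.6  235. ] rot [-1.7981e+02 -2.0000e-02  8.9990e+01] F [-0.54 -0.66 -2.92] gap 33.3
shift mm [ 0.1  0.3 -2. ] frac [ 0.001  0.002 -0.013] turn [-0.19 -0.02 -0.01] frac [-0.004 -0.    -0.   ]
```

View pics/wrist_4.png

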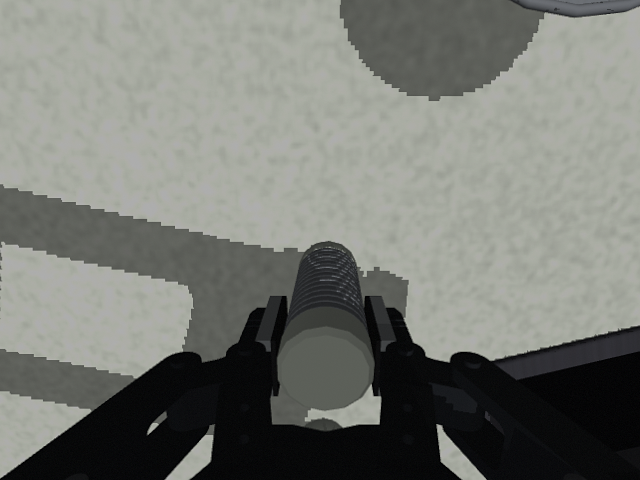

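Gripped (gap 33.3). The cap is centred between the pads at about (326,372). Lift straight up and check the weight.

```bash
python3 -m jog '[{"tx":0,"ty":0,"tz":-0.05,"ax":0,"ay":0,"az":0,"hand":0.3},{"tx":0,"ty":0,"tz":-0.2,"ax":0,"ay":0,"az":0,"hand":0.3},{"tx":0,"ty":0,"tz":-0.45,"ax":0,"ay":0,"az":0,"hand":0.3},{"tx":0,"ty":0,"tz":-0.7,"ax":0,"ay":0,"az":0,"hand":0.3},{"tx":0,"ty":0,"tz":-0.9,"ax":0,"ay":0,"az":0,"hand":0.3}]'; python3 plan.py 545.5 53.5 370 90;  python3 -m jog '[{"tx":0,"ty":0,"tz":0,"ax":0,"ay":0,"az":0,"hand":0.3},{"tx":0,"ty":0,"tz":0,"ax":0,"ay":0,"az":0,"hand":0.3},{"tx":0,"ty":0,"tz":0,"ax":0,"ay":0,"az":0,"hand":0.3},{"tx":0,"ty":0,"tz":0,"ax":0,"ay":0,"az":0,"hand":0.3},{"tx":0,"ty":0,"tz":0,"ax":0,"ay":0,"az":0,"hand":0.3}]'; python3 plan.py 545.5 53.5 370 90; python3 look.py 5 side >/dev/null
python3 - <<'E'
import cv2
a=cv2.imread("pics/side_5.png")[120:380,150:500];cv2.imwrite("pics/crop5.png",cv2.resize(a,None,fx=2.2,fy=2.2))
E
```

```text
time: 4.15
tool_pos: [479.3, -102.7, 373.7]
tcp_rot: [-180.0, 0.0, 90.0]
ft_force: [1.1, 0.0, -1.6]
finger_gap: 33.0
t 4.15 pos [ 479.3 -102.7  373.7] rot [-1.7996e+02  3.0000e-02  8.9990e+01] F [ 1.08  0.03 -1.62] gap 33.0
shift mm [156.3  66.2   3.6] frac [1.042 0.441 0.024] turn [-0.04  0.03 -0.01] frac [-0.001  0.001 -0.   ]
time: 4.57
tool_pos: [478.7, -102.6, 368.5]
tcp_rot: [-179.7, -0.1, 90.0]
ft_force: [0.3, 0.7, -2.4]
finger_gap: 32.8
t 4.57 pos [ 478.7 -102.6  368.5] rot [-1.7967e+02 -7.0000e-02  8.9990e+01] F [ 0.34  0.7  -2.43] gap 32.8
shift mm [156.1  66.7  -1.7] frac [ 1.041  0.445 -0.011] turn [-0.33 -0.07 -0.01] frac [-0.007 -0.001 -0.   ]
```

View pics/crop5.png

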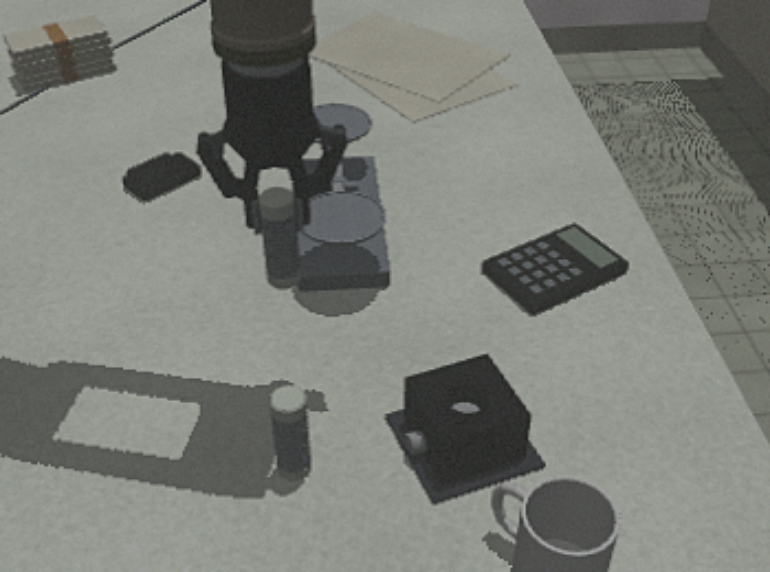

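Tube A hangs upright, side crop (278,235); weight reads about 2–2.4 N. Next, over to the right pan.

```bash
python3 -m jog '[{"tx":0.12,"ty":0.05,"tz":0,"ax":0,"ay":0,"az":0,"hand":0.3},{"tx":0.36,"ty":0.16,"tz":0,"ax":0,"ay":0,"az":0,"hand":0.3},{"tx":0.6,"ty":0.27,"tz":0,"ax":0,"ay":0,"az":0,"hand":0.3},{"tx":0.84,"ty":0.38,"tz":0,"ax":0,"ay":0,"az":0,"hand":0.3},{"tx":1,"ty":0.44,"tz":0,"ax":0,"ay":0,"az":0,"hand":0.3}]';  python3 -m jog '[{"tx":0.04,"ty":0,"tz":0,"ax":0,"ay":0,"az":0,"hand":0.3},{"tx":0.04,"ty":0,"tz":0,"ax":0,"ay":0,"az":0,"hand":0.3},{"tx":0.04,"ty":0,"tz":0,"ax":0,"ay":0,"az":0,"hand":0.3},{"tx":0.04,"ty":0,"tz":0,"ax":0,"ay":0,"az":0,"hand":0.3},{"tx":0.04,"ty":0,"tz":0,"ax":0,"ay":0,"az":0,"hand":0.3}]'; python3 plan.py 545.5 53.5 335 90; python3 look.py 6 wrist side >/dev/null
python3 - <<'E'
import cv2
a=cv2.imread("pics/side_6.png")[120:300,200:420];cv2.imwrite("pics/crop6.png",cv2.resize(a,None,fx=3.2,fy=3.2))
E
```

```text
time: 5.03
tool_pos: [546.0, 50.1, 369.2]
tcp_rot: [-179.8, -0.1, 90.0]
ft_force: [0.6, -0.1, -2.4]
finger_gap: 32.9
time: 5.45
tool_pos: [545.1, 52.0, 370.1]
tcp_rot: [-179.8, 0.0, 89.9]
ft_force: [0.1, -0.0, -2.7]
finger_gap: 33.1
t 5.45 pos [545.1  52.  370.1] rot [-1.7984e+02  2.0000e-02  8.9900e+01] F [ 0.07 -0.03 -2.74] gap 33.1
shift mm [ 1.5  0.5 35.1] frac [0.01  0.003 0.234] turn [-0.16  0.02 -0.1 ] frac [-0.004  0.    -0.002]
```

View pics/crop6.png

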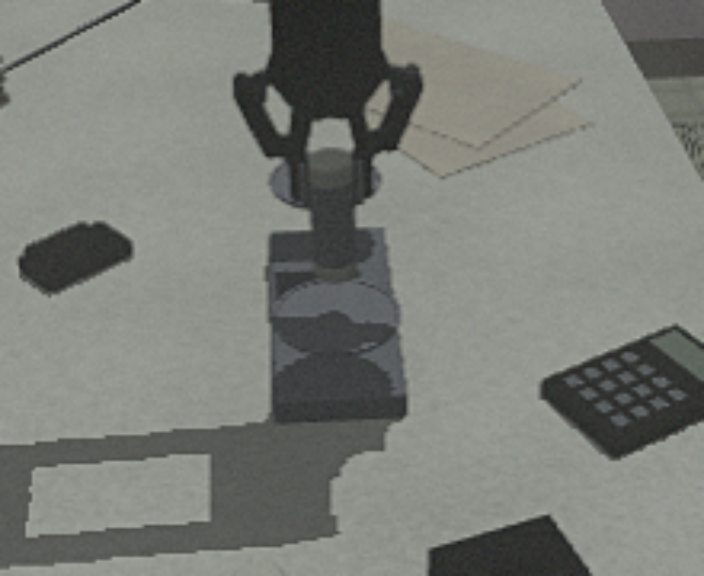

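View pics/wrist_6.png

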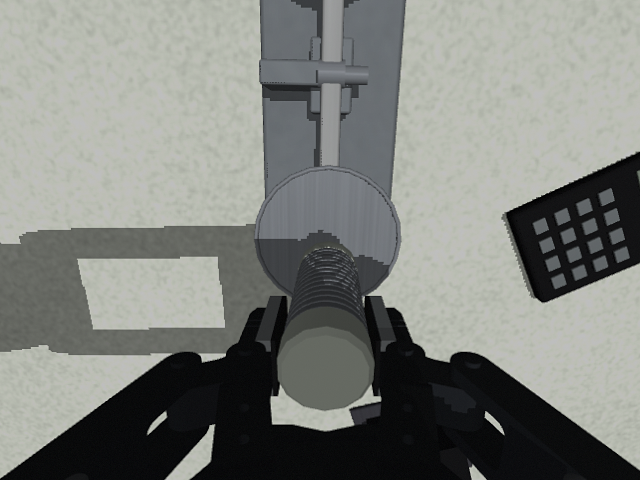

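Centred over the pan. Lower to just above it, then creep.

```bash
python3 -m jog '[{"tx":0.01,"ty":0.003,"tz":0.06,"ax":0,"ay":0,"az":0,"hand":0.3},{"tx":0.01,"ty":0.003,"tz":0.14,"ax":0,"ay":0,"az":0,"hand":0.3},{"tx":0.01,"ty":0.003,"tz":0.19,"ax":0,"ay":0,"az":0,"hand":0.3},{"tx":0.01,"ty":0.003,"tz":0.22,"ax":0,"ay":0,"az":0,"hand":0.3},{"tx":0.01,"ty":0.003,"tz":0.22,"ax":0,"ay":0,"az":0,"hand":0.3}]';  python3 -m jog '[{"tx":0,"ty":0,"tz":0.005,"ax":0,"ay":0,"az":0,"hand":0.3},{"tx":0,"ty":0,"tz":0.015,"ax":0,"ay":0,"az":0,"hand":0.3},{"tx":0,"ty":0,"tz":0.025,"ax":0,"ay":0,"az":0,"hand":0.3},{"tx":0,"ty":0,"tz":0.035,"ax":0,"ay":0,"az":0,"hand":0.3},{"tx":0,"ty":0,"tz":0.04,"ax":0,"ay":0,"az":0,"hand":0.3}]'; python3 plan.py 545.5 53.5 316 90
```

```text
time: 5.97
tool_pos: [545.0, 54.7, 334.9]
tcp_rot: [-179.6, 0.0, 90.0]
ft_force: [-0.4, 0.5, -3.0]
finger_gap: 33.0
time: 6.38
tool_pos: [545.8, 54.8, 331.4]
tcp_rot: [-179.9, -0.0, 90.0]
ft_force: [-0.5, 0.4, -4.0]
finger_gap: 32.9
t 6.38 pos [545.8  54.8 331.4] rot [-179.89   -0.     89.99] F [-0.55  0.43 -4.05] gap 32.9
shift mm [-1.3 -0.2 15.4] frac [-0.009 -0.002  0.103] turn [-0.11 -0.   -0.01] frac [-0.003 -0.    -0.   ]
```

```bash
for i in 1; do python3 -m jog '[{"tx":0,"ty":0,"tz":0.01,"ax":0,"ay":0,"az":0,"hand":0.3},{"tx":0,"ty":0,"tz":0.02,"ax":0,"ay":0,"az":0,"hand":0.3},{"tx":0,"ty":0,"tz":0.03,"ax":0,"ay":0,"az":0,"hand":0.3},{"tx":0,"ty":0,"tz":0.04,"ax":0,"ay":0,"az":0,"hand":0.3},{"tx":0,"ty":0,"tz":0.04,"ax":0,"ay":0,"az":0,"hand":0.3}]'; done; python3 -m jog '[{"tx":0,"ty":0,"tz":0.01,"ax":0,"ay":0,"az":0,"hand":0.3},{"tx":0,"ty":0,"tz":0.02,"ax":0,"ay":0,"az":0,"hand":0.3},{"tx":0,"ty":0,"tz":0.03,"ax":0,"ay":0,"az":0,"hand":0.3},{"tx":0,"ty":0,"tz":0.03,"ax":0,"ay":0,"az":0,"hand":0.3},{"tx":0,"ty":0,"tz":0.03,"ax":0,"ay":0,"az":0,"hand":0.3}]'; python3 look.py 7 side >/dev/null
python3 - <<'E'
import cv2
a=cv2.imread("pics/side_7.png")[120:300,200:420];cv2.imwrite("pics/crop7.png",cv2.resize(a,None,fx=3.2,fy=3.2))
E
```

```text
time: 6.8
tool_pos: [545.6, 54.7, 324.9]
tcp_rot: [-179.8, -0.0, 90.0]
ft_force: [-0.6, -0.3, -1.9]
finger_gap: 32.9
time: 7.22
tool_pos: [545.6, 54.8, 320.6]
tcp_rot: [-179.8, -0.0, 90.0]
ft_force: [0.4, 0.6, -1.4]
finger_gap: 33.2
```

View pics/crop7.png

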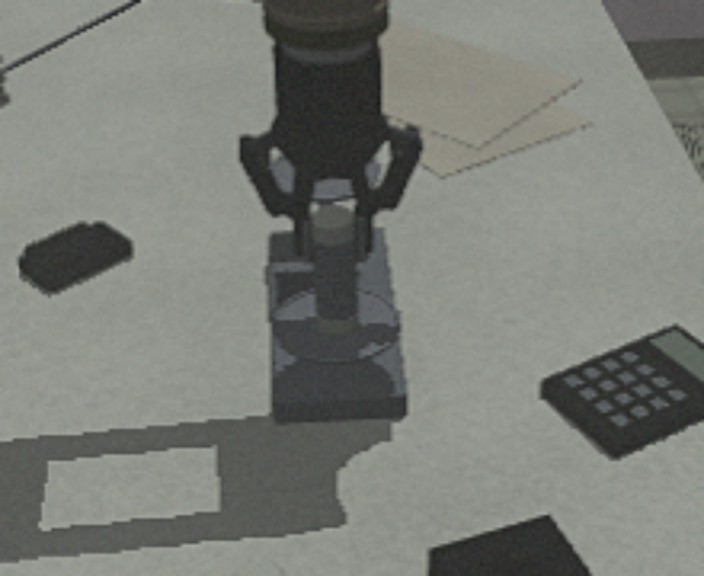

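The tube (335,325 in the crop) stands on the pan, which is going down. Continue to the pan's seat.

```bash
python3 -m jog '[{"tx":0,"ty":0,"tz":0.01,"ax":0,"ay":0,"az":0,"hand":0.3},{"tx":0,"ty":0,"tz":0.02,"ax":0,"ay":0,"az":0,"hand":0.3},{"tx":0,"ty":0,"tz":0.02,"ax":0,"ay":0,"az":0,"hand":0.3},{"tx":0,"ty":0,"tz":0.02,"ax":0,"ay":0,"az":0,"hand":0.3},{"tx":0,"ty":0,"tz":0.02,"ax":0,"ay":0,"az":0,"hand":0.3}]'; python3 -m jog '[{"tx":0,"ty":0,"tz":0.007,"ax":0,"ay":0,"az":0,"hand":0.3},{"tx":0,"ty":0,"tz":0.014,"ax":0,"ay":0,"az":0,"hand":0.3},{"tx":0,"ty":0,"tz":0.014,"ax":0,"ay":0,"az":0,"hand":0.3},{"tx":0,"ty":0,"tz":0.014,"ax":0,"ay":0,"az":0,"hand":0.3}]'
```

```text
time: 7.68
tool_pos: [545.6, 54.8, 317.8]
tcp_rot: [-179.9, -0.0, 90.0]
ft_force: [-0.3, 0.0, -3.2]
finger_gap: 33.0
time: 8.02
tool_pos: [545.7, 54.8, 315.8]
tcp_rot: [-179.9, -0.0, 90.0]
ft_force: [-0.4, -0.5, -1.5]
finger_gap: 33.0
```

```bash
python3 -m jog '[{"tx":0,"ty":0,"tz":0.007,"ax":0,"ay":0,"az":0,"hand":0.3},{"tx":0,"ty":0,"tz":0.007,"ax":0,"ay":0,"az":0,"hand":0.3},{"tx":0,"ty":0,"tz":0.007,"ax":0,"ay":0,"az":0,"hand":0.3}]'; python3 -m jog '[{"tx":0,"ty":0,"tz":0.007,"ax":0,"ay":0,"az":0,"hand":0.3},{"tx":0,"ty":0,"tz":0.007,"ax":0,"ay":0,"az":0,"hand":0.3},{"tx":0,"ty":0,"tz":0.007,"ax":0,"ay":0,"az":0,"hand":0.3}]';python3 -m jog '[{"tx":0,"ty":0,"tz":0,"ax":0,"ay":0,"az":0,"hand":0.3}]'
```

```text
time: 8.27
tool_pos: [545.8, 54.8, 315.1]
tcp_rot: [-179.9, -0.0, 90.0]
ft_force: [-0.9, 0.1, 0.9]
finger_gap: 33.1
time: 8.52
tool_pos: [545.8, 54.8, 314.2]
tcp_rot: [-179.9, -0.0, 90.0]
ft_force: [-1.9, 0.9, 5.2]
finger_gap: 33.1
time: 8.6
tool_pos: [545.8, 54.8, 314.1]
tcp_rot: [-179.9, -0.0, 90.0]
ft_force: [-1.9, 0.7, 4.1]
finger_gap: 32.8
```

Seated at the stop, about 4–5 N. Ease off a little and open.

```bash
python3 -m jog '[{"tx":0,"ty":0,"tz":-0.006,"ax":0,"ay":0,"az":0,"hand":0.3},{"tx":0,"ty":0,"tz":-0.006,"ax":0,"ay":0,"az":0,"hand":0.42},{"tx":0,"ty":0,"tz":-0.006,"ax":0,"ay":0,"az":0,"hand":0.5},{"tx":0,"ty":0,"tz":-0.006,"ax":0,"ay":0,"az":0,"hand":0.8},{"tx":0,"ty":0,"tz":-0.006,"ax":0,"ay":0,"az":0,"hand":0.8}]'; python3 look.py 8 wrist>/dev/null
```

```text
time: 9.02
tool_pos: [545.5, 54.7, 314.1]
tcp_rot: [-179.8, -0.0, 90.0]
ft_force: [0.3, -0.5, 0.9]
finger_gap: 65.5
```

View pics/wrist_8.png

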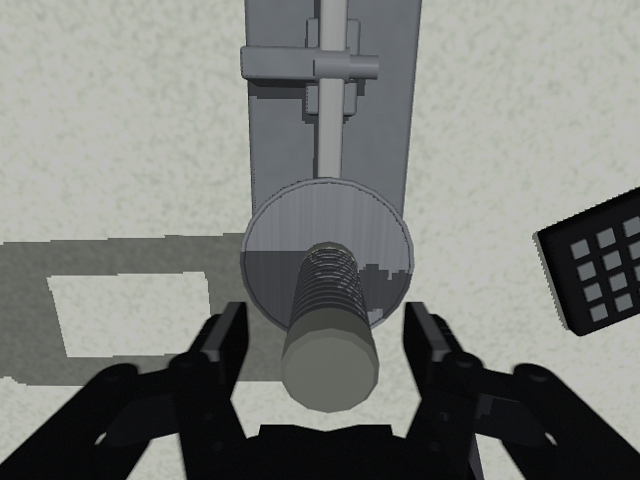

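Tube A stands upright in the pan, cap at (330,368), fingers clear. Go up, then toward tube B.

```bash
python3 -m jog '[{"tx":0,"ty":0,"tz":-0.1,"ax":0,"ay":0,"az":0,"hand":1},{"tx":0,"ty":0,"tz":-0.3,"ax":0,"ay":0,"az":0,"hand":1},{"tx":0,"ty":0,"tz":-0.5,"ax":0,"ay":0,"az":0,"hand":1},{"tx":0,"ty":0,"tz":-0.6,"ax":0,"ay":0,"az":0,"hand":1},{"tx":0,"ty":0,"tz":-0.6,"ax":0,"ay":0,"az":0,"hand":1}]'; python3 look.py 9 wrist >/dev/null
python3 - <<'E'
from geo import *
s=load("wrist",9)
top(s,170,200,(150,100,500,479),300);top(s,74,90,(150,50,500,479),300)
E
python3 -m jog '[{"tx":-1,"ty":-0.3,"tz":0,"ax":0,"ay":0,"az":0,"hand":1},{"tx":-1,"ty":-0.3,"tz":0,"ax":0,"ay":0,"az":0,"hand":1},{"tx":-1,"ty":-0.3,"tz":0,"ax":0,"ay":0,"az":0,"hand":1},{"tx":-1,"ty":-0.3,"tz":0,"ax":0,"ay":0,"az":0,"hand":1},{"tx":-1,"ty":-0.3,"tz":0,"ax":0,"ay":0,"az":0,"hand":1}]'
python3 plan.py 476 -200 370 90
```

```text
time: 9.48
tool_pos: [546.9, 54.8, 409.6]
tcp_rot: [179.7, -0.0, 90.0]
ft_force: [1.0, 0.2, 1.6]
finger_gap: 85.7
px [322.7 265.8] n 2616 h 181.4 circle [546.1  54.9] dia 34.2 bbox mid [546.2  54.7] ext [32.6 36. ]
px [325.1  72.6] n 728 h 75.3 circle [547.7 171.9] dia 22.7 bbox mid [547.8 172.2] ext [17. 30.]
px [321.4 210.7] n 8182 h 81.9 circle [544.9  57.2] dia 88.9 bbox mid [545.2  57.4] ext [102.6  96.2]
time: 9.95
tool_pos: [499.1, -99.7, 402.8]
tcp_rot: [-179.7, 0.1, 89.7]
ft_force: [0.7, 0.4, -0.2]
finger_gap: 85.4
t 9.95 pos [499.1 -99.7 402.8] rot [-1.7969e+02  9.0000e-02  8.9740e+01] F [ 0.73  0.37 -0.22] gap 85.4
shift mm [-100.4  -22.4   33.1] frac [-0.669 -0.15   0.221] turn [-0.31  0.09 -0.26] frac [-0.007  0.002 -0.006]
```

View pics/wrist_9.png

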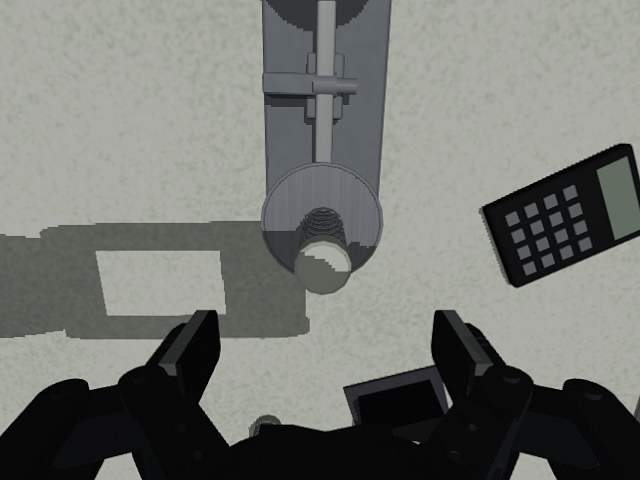

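```bash
python3 -m jog '[{"tx":-0.65,"ty":-0.15,"tz":0.15,"ax":0,"ay":0,"az":0,"hand":1},{"tx":-0.65,"ty":-0.15,"tz":0.15,"ax":0,"ay":0,"az":0,"hand":1},{"tx":-0.65,"ty":-0.15,"tz":0.15,"ax":0,"ay":0,"az":0,"hand":1},{"tx":-0.65,"ty":-0.15,"tz":0.15,"ax":0,"ay":0,"az":0,"hand":1},{"tx":-0.65,"ty":-0.15,"tz":0.15,"ax":0,"ay":0,"az":0,"hand":1}]'
python3 plan.py 476 -229 340 90; python3 look.py 10 wrist >/dev/null
python3 - <<'E'
from geo import *
s=load("wrist",10)
top(s,92,108,(150,100,500,479),300)
top(s,58,75,(360,50,639,400),300)
E
```

```text
time: 10.37
tool_pos: [477.6, -193.2, 380.2]
tcp_rot: [-179.7, -0.1, 89.9]
ft_force: [0.2, 0.8, 0.2]
finger_gap: 85.3
t 10.37 pos [ 477.6 -193.2  380.2] rot [-1.7971e+02 -1.0000e-01  8.9850e+01] F [0.24 0.76 0.17] gap 85.3
shift mm [-35.8  -1.3  40.2] frac [-0.239 -0.009  0.268] turn [-0.29 -0.1  -0.15] frac [-0.006 -0.002 -0.003]
px [325.4 287.1] n 1584 h 101.1 circle [ 475.5 -229.1] dia 34.2 bbox mid [ 475.6 -229. ] ext [33.5 35.6]
px [530.1 249.4] n 10823 h 67.1 circle [ 642.1 -213.4] dia 105.7 bbox mid [ 642.3 -213.4] ext [112.7 111.9]
px [557.5 379.6] n 337 h 63.6 circle [ 695.3 -340.2] dia 25.6 bbox mid [ 695.7 -340.6] ext [42.1 16.7]
```

View pics/wrist_10.png

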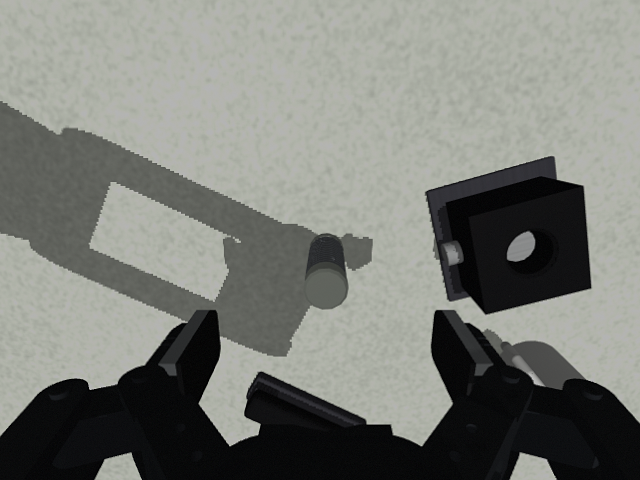

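Tube B's cap at (325,287) is at world (475.5,-229). The block's top centre at (530,249) is at (642,-213).

```bash
python3 -m jog '[{"tx":-0.238,"ty":-0.012,"tz":0.2,"ax":0,"ay":0,"az":0,"hand":1},{"tx":-0.238,"ty":-0.012,"tz":0.35,"ax":0,"ay":0,"az":0,"hand":1},{"tx":-0.238,"ty":-0.012,"tz":0.4,"ax":0,"ay":0,"az":0,"hand":1},{"tx":-0.238,"ty":-0.012,"tz":0.4,"ax":0,"ay":0,"az":0,"hand":1},{"tx":-0.238,"ty":-0.012,"tz":0.4,"ax":0,"ay":0,"az":0,"hand":1}]'
python3 plan.py 475.5 -229 237 90; python3 look.py 11 wrist >/dev/null
python3 - <<'E'
from geo import *
s=load("wrist",11)
top(s,92,108,(150,100,500,479),300)
E
python3 plan.py 475.5 -229 237 90
```

```text
time: 10.83
tool_pos: [476.7, -227.1, 322.3]
tcp_rot: [-179.8, -0.1, 90.1]
ft_force: [0.4, 0.0, 0.4]
finger_gap: 85.8
t 10.83 pos [ 476.7 -227.1  322.3] rot [-1.7982e+02 -6.0000e-02  9.0060e+01] F [0.37 0.01 0.39] gap 85.8
shift mm [-2.  -0.9 85.3] frac [-0.013 -0.006  0.569] turn [-0.18 -0.06  0.06] frac [-0.004 -0.001  0.001]
px [325.6 274.4] n 2715 h 101.1 circle [ 475.5 -229.3] dia 34.0 bbox mid [ 475.4 -229.1] ext [33.3 35.2]
t 10.88 pos [ 477.  -227.4  323.4] rot [-1.7993e+02  1.0000e-02  9.0070e+01] F [ 0.69 -0.31  1.48] gap 85.3
shift mm [-1.5 -1.4 86.4] frac [-0.01  -0.009  0.576] turn [-0.07  0.01  0.07] frac [-0.002  0.     0.002]
```

```bash
python3 -m jog '[{"tx":-0.011,"ty":-0.006,"tz":0.1,"ax":0,"ay":0,"az":0,"hand":1},{"tx":-0.011,"ty":-0.006,"tz":0.3,"ax":0,"ay":0,"az":0,"hand":1},{"tx":-0.011,"ty":-0.006,"tz":0.48,"ax":0,"ay":0,"az":0,"hand":1},{"tx":-0.011,"ty":-0.006,"tz":0.55,"ax":0,"ay":0,"az":0,"hand":0.7},{"tx":-0.011,"ty":-0.006,"tz":0.55,"ax":0,"ay":0,"az":0,"hand":0.5}]'
python3 -m jog '[{"tx":0,"ty":0,"tz":0,"ax":0,"ay":0,"az":0,"hand":0.5},{"tx":0,"ty":0,"tz":0,"ax":0,"ay":0,"az":0,"hand":0.48},{"tx":0,"ty":0,"tz":0,"ax":0,"ay":0,"az":0,"hand":0.48}]'
python3 plan.py 475.5 -229 237 90; python3 look.py 12 wrist >/dev/null
```

```text
time: 11.3
tool_pos: [474.7, -229.0, 238.1]
tcp_rot: [-179.7, -0.1, 90.0]
ft_force: [-0.1, -0.2, -0.1]
finger_gap: 63.6
time: 11.55
tool_pos: [476.3, -230.5, 242.1]
tcp_rot: [179.9, 0.1, 90.0]
ft_force: [-0.3, 0.4, 0.5]
finger_gap: 41.0
t 11.55 pos [ 476.3 -230.5  242.1] rot [1.7995e+02 1.1000e-01 9.0000e+01] F [-0.31  0.35  0.52] gap 41.0
shift mm [ 1.5 -0.8  5.1] frac [ 0.01  -0.005  0.034] turn [0.05 0.11 0.  ] frac [0.001 0.002 0.   ]
```

View pics/wrist_12.png

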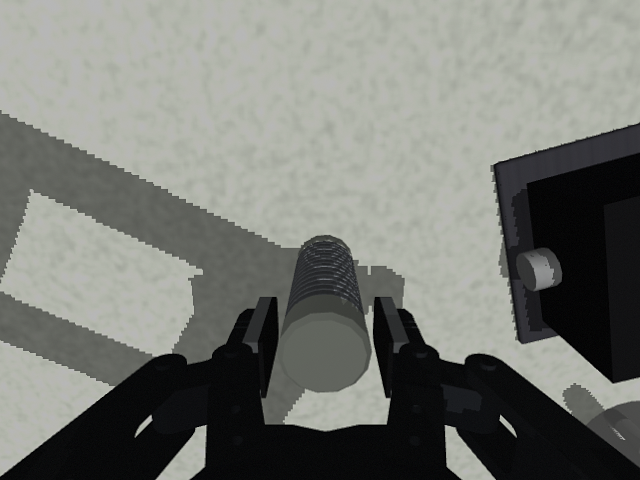

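Well centred: cap (325,345) between pads at 273 and 374. Lower 4 mm and grip.

```bash
python3 -m jog '[{"tx":0.006,"ty":0,"tz":0.026,"ax":0,"ay":0,"az":0,"hand":0.48},{"tx":0.006,"ty":0,"tz":0.026,"ax":0,"ay":0,"az":0,"hand":0.44},{"tx":0.006,"ty":0,"tz":0.026,"ax":0,"ay":0,"az":0,"hand":0.3},{"tx":0.006,"ty":0,"tz":0.026,"ax":0,"ay":0,"az":0,"hand":0.3},{"tx":0.006,"ty":0,"tz":0.026,"ax":0,"ay":0,"az":0,"hand":0.3}]' 40
python3 -m jog '[{"tx":0,"ty":0,"tz":0,"ax":0,"ay":0,"az":0,"hand":0.3},{"tx":0,"ty":0,"tz":0,"ax":0,"ay":0,"az":0,"hand":0.3}]'
python3 -m jog '[{"tx":0,"ty":0,"tz":-0.05,"ax":0,"ay":0,"az":0,"hand":0.3},{"tx":0,"ty":0,"tz":-0.2,"ax":0,"ay":0,"az":0,"hand":0.3},{"tx":0,"ty":0,"tz":-0.45,"ax":0,"ay":0,"az":0,"hand":0.3},{"tx":0,"ty":0,"tz":-0.7,"ax":0,"ay":0,"az":0,"hand":0.3},{"tx":0,"ty":0,"tz":-0.9,"ax":0,"ay":0,"az":0,"hand":0.3}]'
python3 -m jog '[{"tx":0,"ty":0,"tz":-0.4,"ax":0,"ay":0,"az":0,"hand":0.3},{"tx":0,"ty":0,"tz":-0.4,"ax":0,"ay":0,"az":0,"hand":0.3},{"tx":0,"ty":0,"tz":-0.4,"ax":0,"ay":0,"az":0,"hand":0.3},{"tx":0,"ty":0,"tz":-0.4,"ax":0,"ay":0,"az":0,"hand":0.3},{"tx":0,"ty":0,"tz":-0.4,"ax":0,"ay":0,"az":0,"hand":0.3}]';python3 plan.py 551 274.5 435 90; python3 look.py 13 side >/dev/null
```

```text
time: 12.02
tool_pos: [475.3, -229.2, 236.0]
tcp_rot: [-179.9, 0.0, 90.0]
ft_force: [0.6, 0.2, 1.2]
finger_gap: 33.1
time: 12.18
tool_pos: [475.3, -229.2, 236.0]
tcp_rot: [-179.9, 0.0, 90.0]
ft_force: [0.2, 0.6, 1.1]
finger_gap: 32.9
time: 12.6
tool_pos: [475.2, -229.0, 373.0]
tcp_rot: [-179.8, -0.0, 90.0]
ft_force: [0.6, -1.4, -4.1]
finger_gap: 33.1
time: 13.02
tool_pos: [475.2, -228.9, 428.2]
tcp_rot: [-179.7, -0.1, 90.0]
ft_force: [-0.4, 0.7, -5.4]
finger_gap: 33.0
t 13.02 pos [ 475.2 -228.9  428.2] rot [-1.7967e+02 -1.1000e-01  8.9980e+01] F [-0.44  0.68 -5.42] gap 33.0
shift mm [503.5  75.7  -6.2] frac [ 3.356  0.505 -0.041] turn [-0.33 -0.11 -0.02] frac [-0.007 -0.002 -0.   ]
```

View pics/side_13.png

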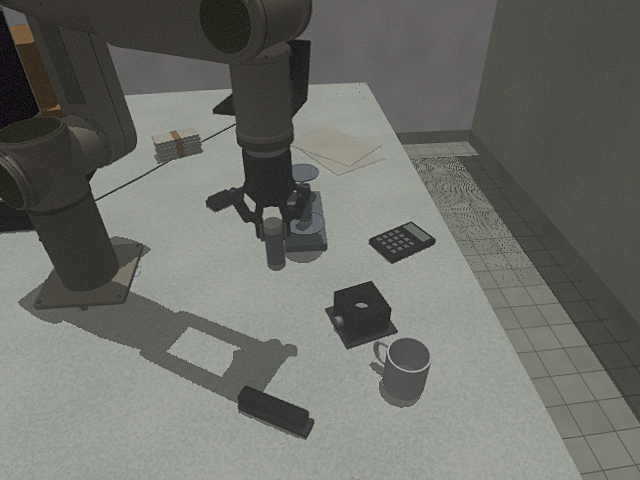

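Tube B is held upright at side (275,243), reading about 4–5 N. Carry it along x=475, clear of tube A, to the left pan.

```bash
python3 -m jog '[{"tx":0.15,"ty":0,"tz":-0.05,"ax":0,"ay":0,"az":0,"hand":0.3},{"tx":0.4,"ty":0,"tz":-0.05,"ax":0,"ay":0,"az":0,"hand":0.3},{"tx":0.66,"ty":0,"tz":-0.05,"ax":0,"ay":0,"az":0,"hand":0.3},{"tx":0.92,"ty":0,"tz":-0.05,"ax":0,"ay":0,"az":0,"hand":0.3},{"tx":1,"ty":0,"tz":-0.05,"ax":0,"ay":0,"az":0,"hand":0.3}]'
python3 -m jog '[{"tx":0.2,"ty":0,"tz":0,"ax":0,"ay":0,"az":0,"hand":0.3},{"tx":0.4,"ty":0,"tz":0,"ax":0,"ay":0,"az":0,"hand":0.3},{"tx":0.6,"ty":0,"tz":0,"ax":0,"ay":0,"az":0,"hand":0.3},{"tx":0.8,"ty":0,"tz":0,"ax":0,"ay":0,"az":0,"hand":0.3},{"tx":1,"ty":0,"tz":0,"ax":0,"ay":0,"az":0,"hand":0.3}]'
python3 -m jog '[{"tx":0.2,"ty":0,"tz":0,"ax":0,"ay":0,"az":0,"hand":0.3},{"tx":0.4,"ty":0,"tz":0,"ax":0,"ay":0,"az":0,"hand":0.3},{"tx":0.6,"ty":0.05,"tz":0,"ax":0,"ay":0,"az":0,"hand":0.3},{"tx":0.8,"ty":0.12,"tz":0,"ax":0,"ay":0,"az":0,"hand":0.3},{"tx":1,"ty":0.2,"tz":0,"ax":0,"ay":0,"az":0,"hand":0.3}]'
python3 plan.py 551 274.5 380 90
```

```text
time: 13.48
tool_pos: [475.0, -75.1, 435.5]
tcp_rot: [-179.6, -0.2, 90.1]
ft_force: [-0.3, 0.3, -3.8]
finger_gap: 33.0
time: 13.9
tool_pos: [475.1, 72.1, 435.8]
tcp_rot: [-179.6, 0.0, 90.0]
ft_force: [0.6, -0.5, -4.5]
finger_gap: 32.9
time: 14.32
tool_pos: [505.4, 222.2, 435.6]
tcp_rot: [-179.6, 0.1, 90.0]
ft_force: [0.8, -0.3, -3.2]
finger_gap: 32.9
t 14.32 pos [505.4 222.2 435.6] rot [-1.7965e+02  8.0000e-02  9.0010e+01] F [ 0.8  -0.34 -3.15] gap 32.9
shift mm [52.4 46.  55.2] frac [0.349 0.307 0.368] turn [-0.35  0.08  0.01] frac [-0.008  0.002  0.   ]
```

```bash
python3 -m jog '[{"tx":0.15,"ty":0.13,"tz":0.05,"ax":-0.003,"ay":0,"az":0,"hand":0.3},{"tx":0.28,"ty":0.25,"tz":0.15,"ax":-0.006,"ay":0,"az":0,"hand":0.3},{"tx":0.35,"ty":0.305,"tz":0.27,"ax":-0.006,"ay":0,"az":0,"hand":0.3},{"tx":0.35,"ty":0.305,"tz":0.36,"ax":-0.006,"ay":0,"az":0,"hand":0.3},{"tx":0.35,"ty":0.305,"tz":0.36,"ax":-0.006,"ay":0,"az":0,"hand":0.3}]'
python3 -m jog '[{"tx":0,"ty":0,"tz":0,"ax":0,"ay":0,"az":0,"hand":0.3},{"tx":0,"ty":0,"tz":0,"ax":0,"ay":0,"az":0,"hand":0.3},{"tx":0,"ty":0,"tz":0,"ax":0,"ay":0,"az":0,"hand":0.3}]'
python3 plan.py 551 274.5 341 90; python3 look.py 14 wrist side >/dev/null
python3 - <<'E'
from geo import *
s=load("wrist",14)
top(s,96,115,(150,50,500,450),300)
a=cv2.imread("pics/side_14.png")[120:300,200:420];cv2.imwrite("pics/crop14.png",cv2.resize(a,None,fx=3.2,fy=3.2))
E
```

```text
time: 14.73
tool_pos: [550.1, 273.1, 376.8]
tcp_rot: [-179.5, 0.2, 90.0]
ft_force: [-0.9, -0.1, -5.7]
finger_gap: 32.9
time: 14.98
tool_pos: [551.5, 272.8, 385.5]
tcp_rot: [179.8, -0.0, 89.9]
ft_force: [0.3, 0.1, -4.3]
finger_gap: 33.1
t 14.98 pos [551.5 272.8 385.5] rot [ 1.7977e+02 -3.0000e-02  8.9950e+01] F [ 0.33  0.09 -4.31] gap 33.1
shift mm [ 1.7 -0.7 44.5] frac [ 0.011 -0.005  0.297] turn [ 0.23 -0.03 -0.05] frac [ 0.005 -0.001 -0.001]
px [322.4 224.6] n 12043 h 104.3 circle [550.2 277.4] dia 91.5 bbox mid [550.7 276.2] ext [102.8  96.5]
```

View pics/crop14.png

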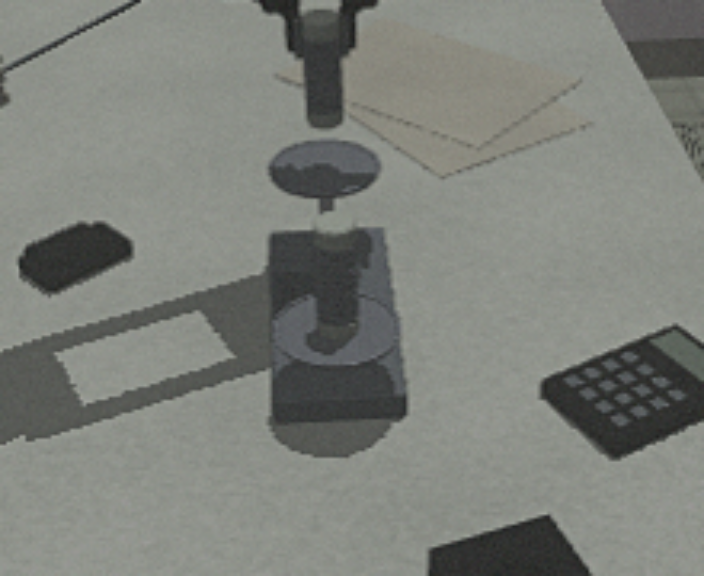

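View pics/wrist_14.png

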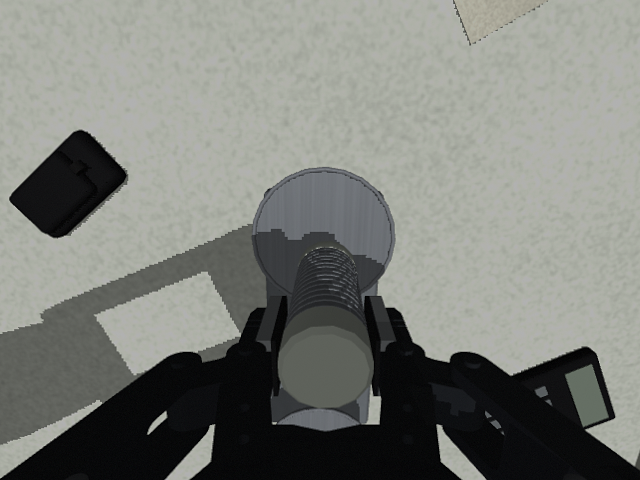

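Pan left is up (104 mm), tube B centred over it. Lower to just above, then creep.

```bash
python3 -m jog '[{"tx":0.011,"ty":-0.004,"tz":0.06,"ax":0,"ay":0,"az":0,"hand":0.3},{"tx":0.011,"ty":-0.004,"tz":0.13,"ax":0,"ay":0,"az":0,"hand":0.3},{"tx":0.011,"ty":-0.004,"tz":0.18,"ax":0,"ay":0,"az":0,"hand":0.3},{"tx":0.011,"ty":-0.004,"tz":0.22,"ax":0,"ay":0,"az":0,"hand":0.3},{"tx":0.011,"ty":-0.004,"tz":0.22,"ax":0,"ay":0,"az":0,"hand":0.3}]'
python3 -m jog '[{"tx":0,"ty":0,"tz":0,"ax":0,"ay":0,"az":0,"hand":0.3},{"tx":0,"ty":0,"tz":0,"ax":0,"ay":0,"az":0,"hand":0.3},{"tx":0,"ty":0,"tz":0,"ax":0,"ay":0,"az":0,"hand":0.3},{"tx":0,"ty":0,"tz":0,"ax":0,"ay":0,"az":0,"hand":0.3}]'
python3 plan.py 551 274.5 341 90
```

```text
time: 15.5
tool_pos: [550.2, 274.7, 348.2]
tcp_rot: [-179.9, 0.1, 90.0]
ft_force: [0.3, 0.1, -5.2]
finger_gap: 33.0
time: 15.83
tool_pos: [551.1, 275.1, 351.8]
tcp_rot: [179.8, -0.0, 90.0]
ft_force: [-0.1, -0.2, -5.1]
finger_gap: 32.3
t 15.83 pos [551.1 275.1 351.8] rot [ 1.7981e+02 -2.0000e-02  8.9990e+01] F [-0.08 -0.19 -5.1 ] gap 32.3
shift mm [-0.6 -0.1 10.8] frac [-0.004 -0.001  0.072] turn [ 0.19 -0.02 -0.01] frac [ 0.004 -0.001 -0.   ]
```

```bash
python3 -m jog '[{"tx":0,"ty":0,"tz":0.012,"ax":0.002,"ay":0,"az":0,"hand":0.3},{"tx":0,"ty":0,"tz":0.025,"ax":0.002,"ay":0,"az":0,"hand":0.3},{"tx":0,"ty":0,"tz":0.037,"ax":0.002,"ay":0,"az":0,"hand":0.3},{"tx":0,"ty":0,"tz":0.05,"ax":0.002,"ay":0,"az":0,"hand":0.3},{"tx":0,"ty":0,"tz":0.05,"ax":0.002,"ay":0,"az":0,"hand":0.3}]'
python3 -m jog '[{"tx":0,"ty":0,"tz":0.01,"ax":0,"ay":0,"az":0,"hand":0.3},{"tx":0,"ty":0,"tz":0.02,"ax":0,"ay":0,"az":0,"hand":0.3},{"tx":0,"ty":0,"tz":0.02,"ax":0,"ay":0,"az":0,"hand":0.3}]'
python3 -m jog '[{"tx":0,"ty":0,"tz":0.01,"ax":0,"ay":0,"az":0,"hand":0.3},{"tx":0,"ty":0,"tz":0.01,"ax":0,"ay":0,"az":0,"hand":0.3}]'
```

```text
time: 16.25
tool_pos: [550.7, 274.9, 342.8]
tcp_rot: [-180.0, 0.0, 90.0]
ft_force: [-0.0, 0.1, -4.6]
finger_gap: 32.7
time: 16.5
tool_pos: [550.8, 274.9, 340.2]
tcp_rot: [180.0, 0.0, 90.0]
ft_force: [0.0, 0.1, -3.1]
finger_gap: 33.2
time: 16.67
tool_pos: [550.9, 275.0, 338.9]
tcp_rot: [180.0, -0.0, 90.0]
ft_force: [0.8, 0.6, -3.3]
finger_gap: 32.7
```

```bash
python3 -m jog '[{"tx":0,"ty":0,"tz":0.008,"ax":0,"ay":0,"az":0,"hand":0.3},{"tx":0,"ty":0,"tz":0.015,"ax":0,"ay":0,"az":0,"hand":0.3},{"tx":0,"ty":0,"tz":0.015,"ax":0,"ay":0,"az":0,"hand":0.3}]'
python3 -m jog '[{"tx":0,"ty":0,"tz":0,"ax":0,"ay":0,"az":0,"hand":0.3},{"tx":0,"ty":0,"tz":0,"ax":0,"ay":0,"az":0,"hand":0.3}]';python3 look.py 15 side  >/dev/null
python3 - <<'E'
from geo import *
a=cv2.imread("pics/side_15.png")[120:300,200:420];cv2.imwrite("pics/crop15.png",cv2.resize(a,None,fx=3.2,fy=3.2))
E
```

```text
time: 16.92
tool_pos: [550.9, 275.0, 337.0]
tcp_rot: [179.9, -0.0, 90.0]
ft_force: [0.3, 0.1, -1.6]
finger_gap: 33.0
time: 17.08
tool_pos: [551.0, 275.0, 337.1]
tcp_rot: [179.9, -0.0, 90.0]
ft_force: [-0.6, 0.6, -1.3]
finger_gap: 33.1
```

View pics/crop15.png

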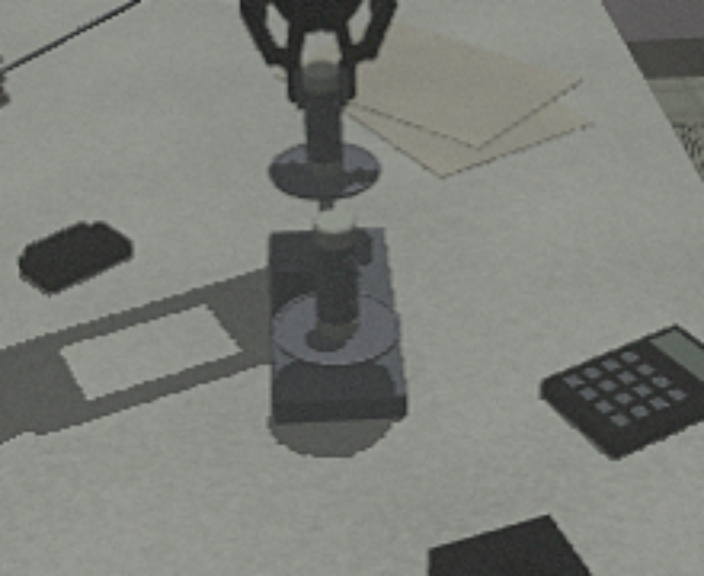

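Tube B rests on the left pan (crop 323,170). Part of its weight is carried, −1.3 N remains. Release.

```bash
python3 -m jog '[{"tx":0,"ty":0,"tz":0.005,"ax":0,"ay":0,"az":0,"hand":0.42},{"tx":0,"ty":0,"tz":0.005,"ax":0,"ay":0,"az":0,"hand":0.5},{"tx":0,"ty":0,"tz":0.005,"ax":0,"ay":0,"az":0,"hand":0.8},{"tx":0,"ty":0,"tz":0.005,"ax":0,"ay":0,"az":0,"hand":1},{"tx":0,"ty":0,"tz":0.005,"ax":0,"ay":0,"az":0,"hand":1}]'
python3 -m jog '[{"tx":0,"ty":0,"tz":-0.1,"ax":0,"ay":0,"az":0,"hand":1},{"tx":0,"ty":0,"tz":-0.3,"ax":0,"ay":0,"az":0,"hand":1},{"tx":0,"ty":0,"tz":-0.5,"ax":0,"ay":0,"az":0,"hand":1},{"tx":0,"ty":0,"tz":-0.6,"ax":0,"ay":0,"az":0,"hand":1},{"tx":0,"ty":0,"tz":-0.6,"ax":0,"ay":0,"az":0,"hand":1}]'
python3 -m jog '[{"tx":0,"ty":0,"tz":0,"ax":0,"ay":0,"az":0,"hand":1},{"tx":0,"ty":0,"tz":0,"ax":0,"ay":0,"az":0,"hand":1},{"tx":0,"ty":0,"tz":0,"ax":0,"ay":0,"az":0,"hand":1},{"tx":0,"ty":0,"tz":0,"ax":0,"ay":0,"az":0,"hand":1},{"tx":0,"ty":0,"tz":0,"ax":0,"ay":0,"az":0,"hand":1}]'
python3 -m jog '[{"tx":0,"ty":0,"tz":0,"ax":0,"ay":0,"az":0,"hand":1},{"tx":0,"ty":0,"tz":0,"ax":0,"ay":0,"az":0,"hand":1},{"tx":0,"ty":0,"tz":0,"ax":0,"ay":0,"az":0,"hand":1},{"tx":0,"ty":0,"tz":0,"ax":0,"ay":0,"az":0,"hand":1},{"tx":0,"ty":0,"tz":0,"ax":0,"ay":0,"az":0,"hand":1}]'
python3 look.py 16 side wrist top >/dev/null
python3 - <<'E'
from geo import *
a=cv2.imread("pics/side_16.png")[120:300,200:420];cv2.imwrite("pics/crop16.png",cv2.resize(a,None,fx=3.2,fy=3.2))
s=load("wrist",16);top(s,165,215,(150,50,500,479),300);top(s,76,115,(150,50,500,300),300)
E
```

```text
time: 17.55
tool_pos: [551.0, 275.0, 336.3]
tcp_rot: [179.9, -0.0, 90.0]
ft_force: [0.8, -0.2, -0.4]
finger_gap: 77.0
time: 17.97
tool_pos: [551.7, 275.3, 432.0]
tcp_rot: [179.5, -0.2, 90.0]
ft_force: [0.8, 0.3, 0.6]
finger_gap: 85.4
time: 18.38
tool_pos: [550.6, 274.9, 424.7]
tcp_rot: [-179.9, 0.0, 90.0]
ft_force: [-0.0, -0.2, 1.2]
finger_gap: 85.3
time: 18.8
tool_pos: [550.9, 275.0, 426.2]
tcp_rot: [180.0, -0.0, 90.0]
ft_force: [0.7, -0.7, 0.1]
finger_gap: 85.2
px [326.6 255.6] n 2342 h 181.0 circle [551.3 275.4] dia 34.6 bbox mid [551.2 275.4] ext [33.2 36.4]
px [325.  208.4] n 7575 h 81.5 circle [550.4 276.1] dia 90.0 bbox mid [550.3 275.8] ext [102.7  96.7]
```

View pics/crop16.png

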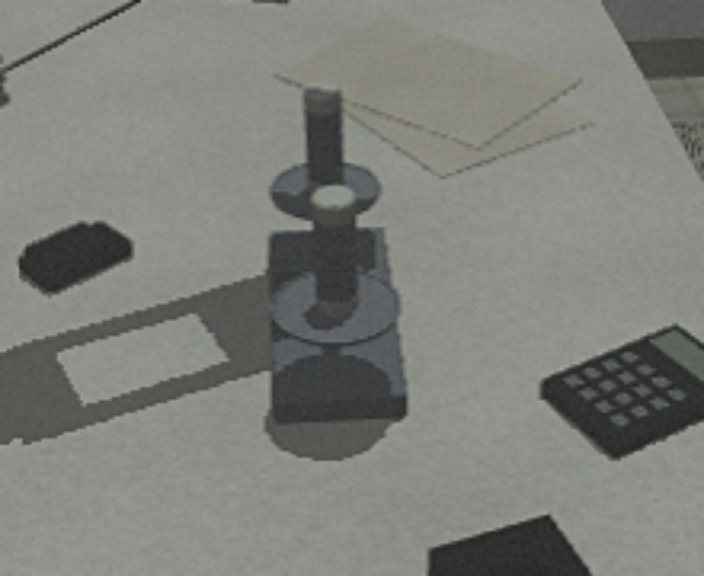

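View pics/wrist_16.png

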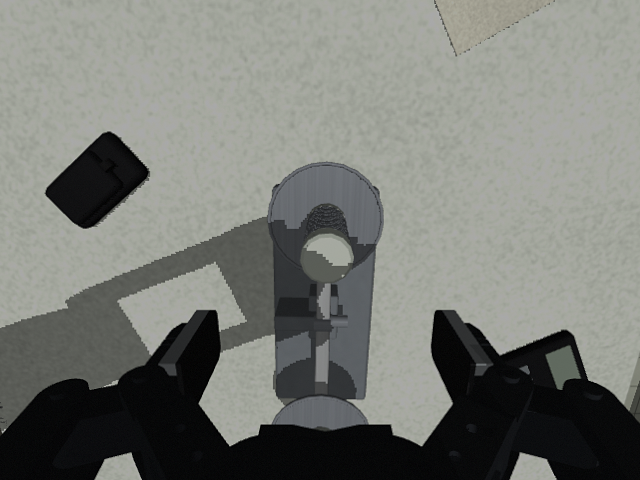

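The beam tipped left: pan left at 81.5 mm, cap at (327,256). So tube B (tube by the left pan) is the heavier. Regrasp it.

```bash
python3 -m jog '[{"tx":0.001,"ty":0.002,"tz":0.1,"ax":0,"ay":0,"az":0,"hand":1},{"tx":0.001,"ty":0.002,"tz":0.32,"ax":0,"ay":0,"az":0,"hand":1},{"tx":0.001,"ty":0.002,"tz":0.54,"ax":0,"ay":0,"az":0,"hand":1},{"tx":0.001,"ty":0.002,"tz":0.66,"ax":0,"ay":0,"az":0,"hand":1},{"tx":0.001,"ty":0.002,"tz":0.7,"ax":0,"ay":0,"az":0,"hand":0.8}]'
python3 -m jog '[{"tx":0,"ty":0,"tz":0,"ax":0,"ay":0,"az":0,"hand":0.5},{"tx":0,"ty":0,"tz":0,"ax":0,"ay":0,"az":0,"hand":0.48},{"tx":0,"ty":0,"tz":0,"ax":0,"ay":0,"az":0,"hand":0.48},{"tx":0,"ty":0,"tz":0,"ax":0,"ay":0,"az":0,"hand":0.48},{"tx":0,"ty":0,"tz":0,"ax":0,"ay":0,"az":0,"hand":0.48}]'
python3 plan.py 551.2 275.4 318 90; python3 look.py 17 wrist >/dev/null
```

```text
time: 19.37
tool_pos: [549.8, 274.5, 316.4]
tcp_rot: [-179.7, 0.1, 90.0]
ft_force: [-1.4, -0.6, 0.8]
finger_gap: 75.2
time: 19.78
tool_pos: [551.8, 275.3, 323.1]
tcp_rot: [179.8, -0.1, 90.0]
ft_force: [-0.2, -0.1, -0.1]
finger_gap: 41.3
t 19.78 pos [551.8 275.3 323.1] rot [ 1.798e+02 -6.000e-02  8.999e+01] F [-0.21 -0.1  -0.07] gap 41.3
shift mm [ 0.  -0.6  5.1] frac [ 0.    -0.004  0.034] turn [ 0.2  -0.06 -0.01] frac [ 0.005 -0.001 -0.   ]
```

View pics/wrist_17.png

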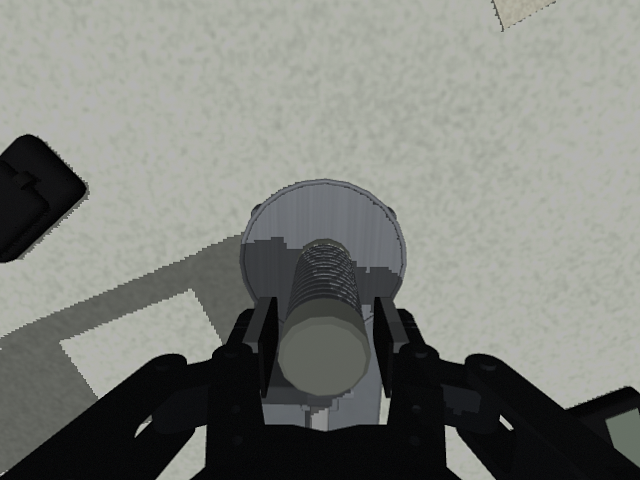

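Centred. Grip with 60 N (for the press), then lift slowly so the other pan sinks gently.

```bash
python3 -m jog '[{"tx":0,"ty":-0.003,"tz":0.018,"ax":0.002,"ay":0,"az":0,"hand":0.46},{"tx":0,"ty":-0.003,"tz":0.018,"ax":0.002,"ay":0,"az":0,"hand":0.44},{"tx":0,"ty":-0.003,"tz":0.018,"ax":0.002,"ay":0,"az":0,"hand":0.3},{"tx":0,"ty":-0.003,"tz":0.018,"ax":0.002,"ay":0,"az":0,"hand":0.3},{"tx":0,"ty":-0.003,"tz":0.018,"ax":0.002,"ay":0,"az":0,"hand":0.3}]' 60
python3 -m jog '[{"tx":0,"ty":0,"tz":0,"ax":0,"ay":0,"az":0,"hand":0.3},{"tx":0,"ty":0,"tz":0,"ax":0,"ay":0,"az":0,"hand":0.3}]'
python3 -m jog '[{"tx":0,"ty":0,"tz":-0.01,"ax":0,"ay":0,"az":0,"hand":0.3},{"tx":0,"ty":0,"tz":-0.04,"ax":0,"ay":0,"az":0,"hand":0.3},{"tx":0,"ty":0,"tz":-0.08,"ax":0,"ay":0,"az":0,"hand":0.3},{"tx":0,"ty":0,"tz":-0.12,"ax":0,"ay":0,"az":0,"hand":0.3},{"tx":0,"ty":0,"tz":-0.18,"ax":0,"ay":0,"az":0,"hand":0.3}]'
python3 -m jog '[{"tx":0,"ty":0,"tz":-0.1,"ax":0,"ay":0,"az":0,"hand":0.3},{"tx":0,"ty":0,"tz":-0.25,"ax":0,"ay":0,"az":0,"hand":0.3},{"tx":0,"ty":0,"tz":-0.45,"ax":0,"ay":0,"az":0,"hand":0.3},{"tx":0,"ty":0,"tz":-0.65,"ax":0,"ay":0,"az":0,"hand":0.3},{"tx":0,"ty":0,"tz":-0.7,"ax":0,"ay":0,"az":0,"hand":0.3}]'
python3 plan.py 475 275 440 90; python3 look.py 18 side >/dev/null
```

```text
time: 20.25
tool_pos: [550.9, 275.1, 318.6]
tcp_rot: [-180.0, -0.0, 90.0]
ft_force: [-0.1, -0.4, 0.7]
finger_gap: 32.6
time: 20.42
tool_pos: [550.9, 275.1, 318.6]
tcp_rot: [-180.0, -0.0, 90.0]
ft_force: [1.1, -1.2, 1.5]
finger_gap: 32.6
time: 20.83
tool_pos: [550.4, 275.0, 345.1]
tcp_rot: [-179.8, 0.0, 90.0]
ft_force: [-0.4, -0.3, -4.3]
finger_gap: 32.4
time: 21.25
tool_pos: [551.3, 275.3, 457.3]
tcp_rot: [179.6, -0.2, 90.0]
ft_force: [1.8, 0.6, -1.3]
finger_gap: 32.7
t 21.25 pos [551.3 275.3 457.3] rot [179.6   -0.18  89.99] F [ 1.79  0.57 -1.32] gap 32.7
shift mm [ -0.4 -76.5  16.8] frac [-0.003 -0.51   0.112] turn [ 0.4  -0.18 -0.01] frac [ 0.009 -0.004 -0.   ]
```

View pics/side_18.png

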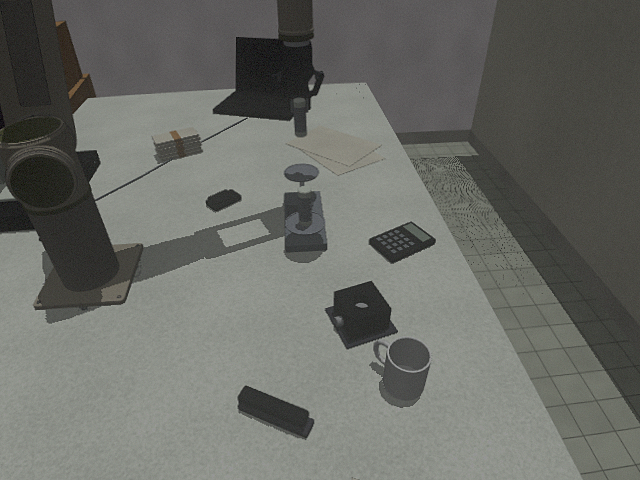

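Tube B is held upright, tube A stands in the sunk right pan at side (305,215). Carry B to the magazine, passing outside tube A.

```bash
python3 -m jog '[{"tx":-0.15,"ty":0.1,"tz":0,"ax":0.005,"ay":0,"az":0,"hand":0.3},{"tx":-0.38,"ty":0.25,"tz":0,"ax":0.005,"ay":0,"az":0,"hand":0.3},{"tx":-0.6,"ty":0.4,"tz":0,"ax":0.005,"ay":0,"az":0,"hand":0.3},{"tx":-0.8,"ty":0.53,"tz":0,"ax":0.005,"ay":0,"az":0,"hand":0.3},{"tx":-1,"ty":0.6,"tz":0,"ax":0.005,"ay":0,"az":0,"hand":0.3}]'
python3 -m jog '[{"tx":-0.2,"ty":0,"tz":0,"ax":0,"ay":0,"az":0,"hand":0.3},{"tx":-0.4,"ty":0,"tz":0,"ax":0,"ay":0,"az":0,"hand":0.3},{"tx":-0.6,"ty":0,"tz":0,"ax":0,"ay":0,"az":0,"hand":0.3},{"tx":-0.8,"ty":0,"tz":0,"ax":0,"ay":0,"az":0,"hand":0.3},{"tx":-1,"ty":0,"tz":0,"ax":0,"ay":0,"az":0,"hand":0.3}]'
python3 -m jog '[{"tx":-0.2,"ty":0,"tz":0,"ax":0,"ay":0,"az":0,"hand":0.3},{"tx":-0.4,"ty":0,"tz":0,"ax":0,"ay":0,"az":0,"hand":0.3},{"tx":-0.55,"ty":0,"tz":0,"ax":0,"ay":0,"az":0,"hand":0.3},{"tx":-0.6,"ty":0,"tz":0,"ax":0,"ay":0,"az":0,"hand":0.3},{"tx":-0.6,"ty":0,"tz":0,"ax":0,"ay":0,"az":0,"hand":0.3}]'
python3 -m jog '[{"tx":0,"ty":0,"tz":0,"ax":0,"ay":0,"az":0,"hand":0.3},{"tx":0,"ty":0,"tz":0,"ax":0,"ay":0,"az":0,"hand":0.3},{"tx":0,"ty":0,"tz":0,"ax":0,"ay":0,"az":0,"hand":0.3}]'
python3 plan.py 642.2 -213.4 330 90; python3 look.py 19 wrist top >/dev/null
```

```text
time: 21.72
tool_pos: [642.0, 123.2, 447.4]
tcp_rot: [-179.6, 0.0, 90.0]
ft_force: [0.1, 0.6, -3.7]
finger_gap: 32.0
time: 22.13
tool_pos: [640.4, -26.3, 447.7]
tcp_rot: [-179.5, -0.0, 90.0]
ft_force: [-0.0, -0.3, -4.4]
finger_gap: 32.2
time: 22.55
tool_pos: [640.4, -117.2, 447.9]
tcp_rot: [-179.6, -0.0, 89.8]
ft_force: [-0.8, -0.3, -3.5]
finger_gap: 32.9
time: 22.8
tool_pos: [640.9, -113.4, 449.9]
tcp_rot: [-179.7, -0.0, 90.1]
ft_force: [0.2, 0.4, -3.5]
finger_gap: 32.4
t 22.8 pos [ 640.9 -113.4  449.9] rot [-1.797e+02 -3.000e-02  9.009e+01] F [ 0.23  0.44 -3.51] gap 32.4
shift mm [-100.     1.8  119.8] frac [-0.667  0.012  0.799] turn [-0.3  -0.03  0.09] frac [-0.007 -0.001  0.002]
```

View pics/wrist_19.png

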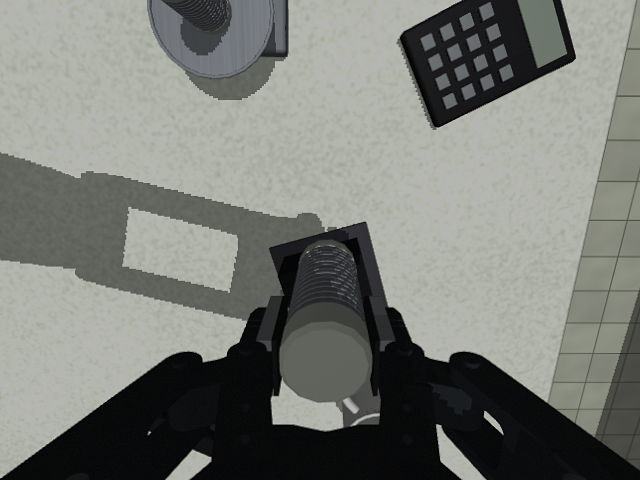

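Run:
```python
from geo import *
for n,i,box in [("wrist",10,(430,150,620,330)),("wrist",2,(430,270,620,400)),("top",0,(355,190,425,255)),("top",16,(355,190,425,255))]:
    s=load(n,i);X=cloud(s);H=X[...,2]
    x0,y0,x1,y1=box
    m=np.zeros((480,640),np.uint8);m[y0:y1,x0:x1]=(np.abs(H-66.5)<5)[y0:y1,x0:x1]
    nn,l,st,c=cv2.connectedComponentsWithStats(m);k=1+np.argmax(st[1:,4]);m=(l==k).astype(np.uint8)
    h=np.median(H[m>0])
    cs,hi=cv2.findContours(m,cv2.RETR_CCOMP,cv2.CHAIN_APPROX_NONE)
    o=max(cs,key=len)
    P=np.array([plane(s,q,66)[:2] for q in o[:,0].astype(float)],np.float32)
    r=cv2.minAreaRect(P);print(n,i,"h",h.round(1),"outer rect",np.round(r[0],1),np.round(r[1],1),round(r[2],1))
    for cc,hh in zip(cs,hi[0]):
        if hh[3]>=0 and len(cc)>12:
            P=np.array([plane(s,q,66)[:2] for q in cc[:,0].astype(float)])
            A=np.c_[P,np.ones(len(P))];w=np.linalg.lstsq(A,(P**2).sum(1),rcond=None)[0];ct=w[:2]/2
            print("  hole",ct.round(1),"dia",round(2*np.sqrt(w[2]+ct@ct),1),"bbox",((P.min(0)+P.max(0))/2).round(1),np.ptp(P,axis=0).round(1))
s=load("wrist",10);a=s["pixels"][140:330,420:610,::-1];a=np.clip(a.astype(float)*4,0,255).astype(np.uint8)
cv2.imwrite("pics/well.png",cv2.resize(a,None,fx=3,fy=3,interpolation=cv2.INTER_CUBIC))
```

```text
wrist 10 h 67.1 outer rect [ 643.  -214.1] [92.2 92.9] 15.9
  hole [ 641.7 -213.3] dia 37.1 bbox [ 642.1 -213.6] [37.9 38.1]
wrist 2 h 66.9 outer rect [ 645.7 -192.2] [76.1 57.4] 15.6
top 0 h 66.7 outer rect [ 644.8 -215.3] [91.5 90.8] 15.9
  hole [ 644.8 -215.1] dia 40.0 bbox [ 644.7 -215.8] [41.5 42.3]
top 16 h 66.7 outer rect [ 644.8 -215.3] [91.5 91. ] 15.9
  hole [ 644.5 -215.1] dia 39.9 bbox [ 644.6 -214.6] [41.2 39.9]
```

View pics/well.png

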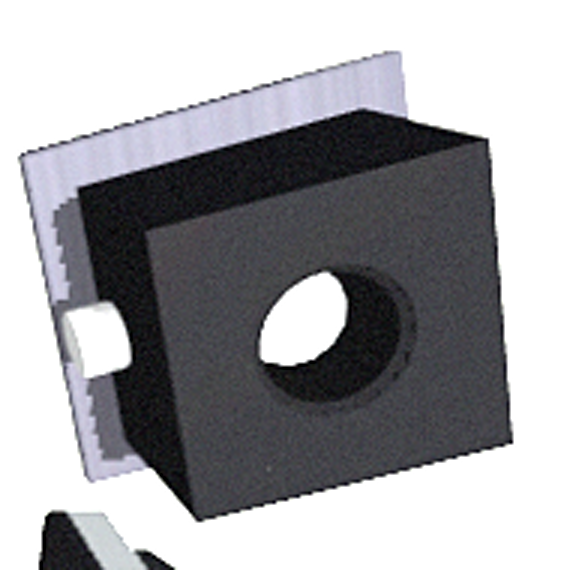

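Wrist and top views disagree by 1–2 mm on the well (wrist 642–643, top about 643.7 after its bias). I'll take one closer look with the well in front of the held tube.

```bash
python3 -m jog '[{"tx":-0.2,"ty":0.01,"tz":0.02,"ax":-0.003,"ay":0,"az":0,"hand":0.3},{"tx":-0.45,"ty":0.01,"tz":0.06,"ax":-0.003,"ay":0,"az":0,"hand":0.3},{"tx":-0.7,"ty":0.01,"tz":0.1,"ax":-0.003,"ay":0,"az":0,"hand":0.3},{"tx":-0.9,"ty":0.01,"tz":0.15,"ax":-0.003,"ay":0,"az":0,"hand":0.3},{"tx":-1,"ty":0.01,"tz":0.2,"ax":-0.003,"ay":0,"az":0,"hand":0.3}]'
python3 -m jog '[{"tx":-0.07,"ty":0,"tz":0,"ax":0,"ay":0,"az":0,"hand":0.3},{"tx":-0.07,"ty":0,"tz":0,"ax":0,"ay":0,"az":0,"hand":0.3},{"tx":-0.07,"ty":0,"tz":0,"ax":0,"ay":0,"az":0,"hand":0.3},{"tx":-0.07,"ty":0,"tz":0,"ax":0,"ay":0,"az":0,"hand":0.3},{"tx":-0.07,"ty":0,"tz":0,"ax":0,"ay":0,"az":0,"hand":0.3}]'
python3 plan.py 642.7 -213.5 330 90; python3 look.py 20 wrist >/dev/null
python3 - <<'E'
from geo import *
s=load("wrist",20);X=cloud(s);H=X[...,2]
m=((np.abs(H-66.5)<5)).astype(np.uint8)
nn,l,st,c=cv2.connectedComponentsWithStats(m);k=1+np.argmax(st[1:,4]);m=(l==k).astype(np.uint8)
print("h",np.median(H[m>0]),st[k])
cs,hi=cv2.findContours(m,cv2.RETR_CCOMP,cv2.CHAIN_APPROX_NONE)
o=max(cs,key=len);P=np.array([plane(s,q,66)[:2] for q in o[:,0].astype(float)],np.float32)
r=cv2.minAreaRect(P);print("rect",np.round(r[0],1),np.round(r[1],1),round(r[2],1))
for cc,hh in zip(cs,hi[0]):
    if len(cc)>30:
        P=np.array([plane(s,q,66)[:2] for q in cc[:,0].astype(float)])
        A=np.c_[P,np.ones(len(P))];w=np.linalg.lstsq(A,(P**2).sum(1),rcond=None)[0];ct=w[:2]/2
        print(len(cc),"hole",ct.round(1),"dia",round(2*np.sqrt(w[2]+ct@ct),1),"bbox",((P.min(0)+P.max(0))/2).round(1),np.ptp(P,axis=0).round(1))
a=np.clip(s["pixels"][:,:,::-1].astype(float)*2.5,0,255).astype(np.uint8);cv2.imwrite("pics/w20b.png",a)
E
```

```text
time: 23.32
tool_pos: [641.8, -268.0, 420.1]
tcp_rot: [-179.9, 0.1, 89.9]
ft_force: [0.4, 0.3, -4.1]
finger_gap: 32.9
time: 23.73
tool_pos: [642.7, -273.7, 421.4]
tcp_rot: [-179.9, 0.0, 90.1]
ft_force: [0.9, -0.3, -4.6]
finger_gap: 32.9
t 23.73 pos [ 642.7 -273.7  421.4] rot [-1.7994e+02  1.0000e-02  9.0100e+01] F [ 0.86 -0.26 -4.61] gap 32.9
shift mm [60.2  0.2 91.4] frac [0.401 0.002 0.609] turn [-0.06  0.01  0.1 ] frac [-0.001  0.     0.002]
h 67.27739633101375 [ 262   79  129  134 9827]
rect [ 644.  -214.5] [90.5 90.6] 16.0
408 hole [ 643.9 -214.3] dia 103.6 bbox [ 643.6 -214.4] [110.6 111.2]
127 hole [ 643.9 -214.3] dia 38.2 bbox [ 643.8 -214. ] [38.1 38.5]
```

View pics/w20b.png

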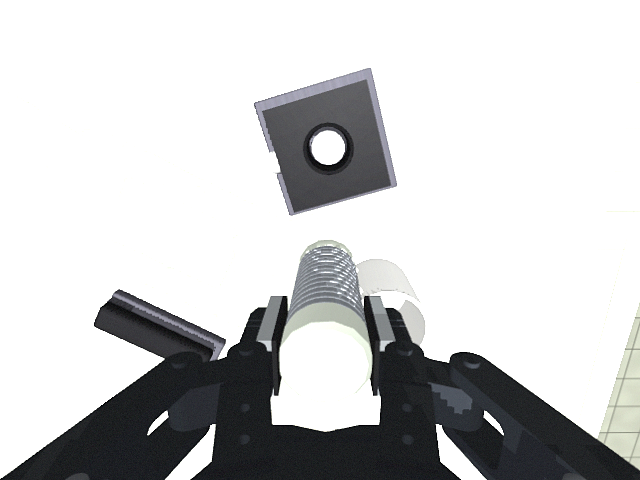

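```bash
python3 - <<'E'
from geo import *
s=load("wrist",20);top(s,270,300,(240,250,420,420),300)
s=load("wrist",16);print("bias check tube B at 16");top(s,165,215,(150,50,500,479),300)
E
python3 -m jog '[{"tx":0.15,"ty":0.002,"tz":0.1,"ax":0,"ay":0,"az":0.002,"hand":0.3},{"tx":0.3,"ty":0.005,"tz":0.25,"ax":0,"ay":0,"az":0.002,"hand":0.3},{"tx":0.399,"ty":0.007,"tz":0.42,"ax":0,"ay":0,"az":0.002,"hand":0.3},{"tx":0.399,"ty":0.007,"tz":0.58,"ax":0,"ay":0,"az":0.002,"hand":0.3},{"tx":0.399,"ty":0.007,"tz":0.64,"ax":0,"ay":0,"az":0.002,"hand":0.3}]'
python3 -m jog '[{"tx":0,"ty":0,"tz":0,"ax":0,"ay":0,"az":0,"hand":0.3},{"tx":0,"ty":0,"tz":0,"ax":0,"ay":0,"az":0,"hand":0.3},{"tx":0,"ty":0,"tz":0,"ax":0,"ay":0,"az":0,"hand":0.3},{"tx":0,"ty":0,"tz":0,"ax":0,"ay":0,"az":0,"hand":0.3}]'
python3 plan.py 643.8 -214.2 303.5 90
```

```text
px [326.6 351.7] n 11554 h 283.6 circle [ 642.8 -270.7] dia 46.0 bbox mid [ 643.4 -271.1] ext [61.8 38.3]
bias check tube B at 16
px [326.6 255.6] n 2342 h 181.0 circle [551.3 275.4] dia 34.6 bbox mid [551.2 275.4] ext [33.2 36.4]
time: 24.2
tool_pos: [642.2, -212.9, 320.3]
tcp_rot: [-179.6, -0.1, 90.1]
ft_force: [-1.1, -0.1, -6.0]
finger_gap: 32.5
time: 24.53
tool_pos: [643.7, -216.3, 327.1]
tcp_rot: [179.9, 0.1, 89.9]
ft_force: [0.0, -0.5, -3.9]
finger_gap: 32.7
t 24.53 pos [ 643.7 -216.3  327.1] rot [1.7992e+02 1.0000e-01 8.9870e+01] F [ 0.02 -0.47 -3.92] gap 32.7
shift mm [ 2.2  0.1 23.6] frac [0.014 0.001 0.158] turn [ 0.08  0.1  -0.13] frac [ 0.002  0.002 -0.003]
```

```bash
python3 -m jog '[{"tx":0.01,"ty":0,"tz":0.04,"ax":0.001,"ay":0.001,"az":0,"hand":0.3},{"tx":0.01,"ty":0,"tz":0.08,"ax":0.001,"ay":0.001,"az":0,"hand":0.3},{"tx":0.01,"ty":0,"tz":0.1,"ax":0.001,"ay":0.001,"az":0,"hand":0.3},{"tx":0.01,"ty":0,"tz":0.1,"ax":0.001,"ay":0.001,"az":0,"hand":0.3},{"tx":0.01,"ty":0,"tz":0.1,"ax":0.001,"ay":0.001,"az":0,"hand":0.3}]'
python3 -m jog '[{"tx":0,"ty":0,"tz":0,"ax":0,"ay":0,"az":0,"hand":0.3},{"tx":0,"ty":0,"tz":0,"ax":0,"ay":0,"az":0,"hand":0.3},{"tx":0,"ty":0,"tz":0,"ax":0,"ay":0,"az":0,"hand":0.3},{"tx":0,"ty":0,"tz":0,"ax":0,"ay":0,"az":0,"hand":0.3}]'
python3 plan.py 643.8 -214.2 303.5 90; python3 look.py 21 side wrist>/dev/null;  python3 - <<'E'
from geo import *
a=cv2.imread("pics/side_21.png")[200:380,280:480];cv2.imwrite("pics/crop21.png",cv2.resize(np.clip(a.astype(float)*2,0,255).astype(np.uint8),None,fx=3.2,fy=3.2))
E
```

```text
time: 24.95
tool_pos: [642.7, -214.0, 308.5]
tcp_rot: [-179.7, -0.1, 89.9]
ft_force: [-0.4, -0.5, -4.2]
finger_gap: 32.2
time: 25.28
tool_pos: [643.0, -214.1, 309.6]
tcp_rot: [-179.8, -0.0, 89.9]
ft_force: [0.1, -0.2, -3.8]
finger_gap: 32.5
t 25.28 pos [ 643.  -214.1  309.6] rot [-1.7984e+02 -4.0000e-02  8.9900e+01] F [ 0.07 -0.22 -3.81] gap 32.5
shift mm [-0.1  0.8  6.1] frac [-0.001  0.005  0.041] turn [-0.16 -0.04 -0.1 ] frac [-0.004 -0.001 -0.002]
```

View pics/crop21.png

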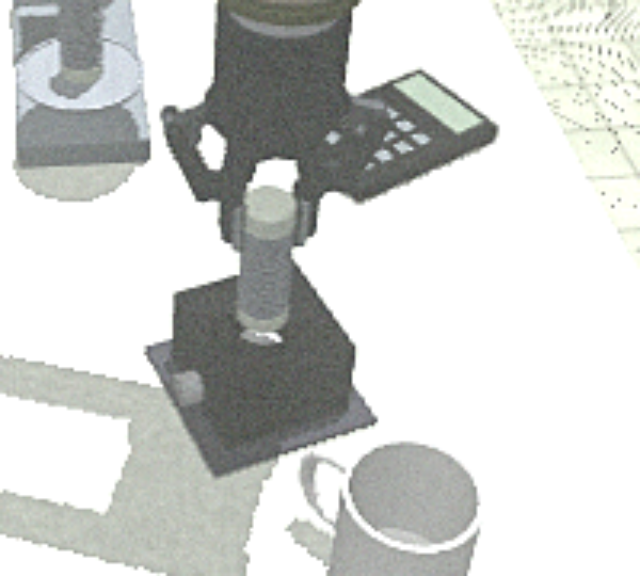

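View pics/wrist_21.png

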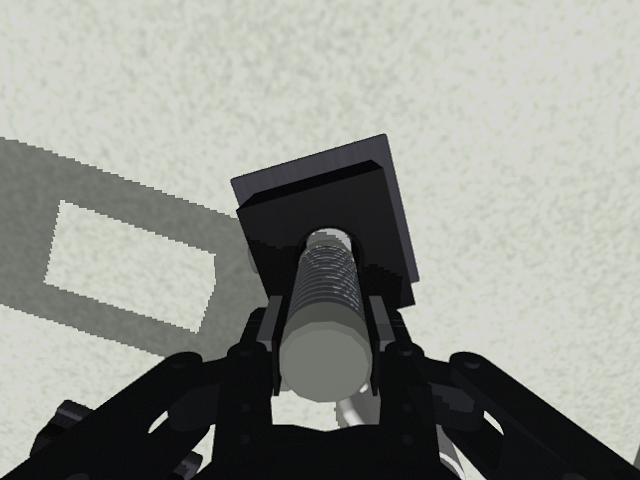

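Tube bottom at wrist (327,250) sits over the hole at about (328,240), 6 mm above the mouth. Nudge +0.6 mm in x and lower gently.

```bash
python3 -m jog '[{"tx":0,"ty":0.004,"tz":0.01,"ax":0,"ay":0,"az":0,"hand":0.3},{"tx":0,"ty":0.004,"tz":0.02,"ax":0,"ay":0,"az":0,"hand":0.3},{"tx":0,"ty":0.004,"tz":0.03,"ax":0,"ay":0,"az":0,"hand":0.3},{"tx":0,"ty":0.004,"tz":0.04,"ax":0,"ay":0,"az":0,"hand":0.3},{"tx":0,"ty":0.004,"tz":0.04,"ax":0,"ay":0,"az":0,"hand":0.3}]'
python3 -m jog '[{"tx":0,"ty":0,"tz":0.01,"ax":0,"ay":0,"az":0,"hand":0.3},{"tx":0,"ty":0,"tz":0.02,"ax":0,"ay":0,"az":0,"hand":0.3},{"tx":0,"ty":0,"tz":0.02,"ax":0,"ay":0,"az":0,"hand":0.3}]'
python3 -m jog '[{"tx":0,"ty":0,"tz":0.01,"ax":0,"ay":0,"az":0,"hand":0.3},{"tx":0,"ty":0,"tz":0.02,"ax":0,"ay":0,"az":0,"hand":0.3},{"tx":0,"ty":0,"tz":0.02,"ax":0,"ay":0,"az":0,"hand":0.3}]'
```

```text
time: 25.8
tool_pos: [643.3, -214.0, 302.6]
tcp_rot: [-179.8, -0.1, 89.9]
ft_force: [0.2, -0.4, -5.1]
finger_gap: 32.3
time: 26.05
tool_pos: [643.4, -214.0, 299.9]
tcp_rot: [-179.8, -0.1, 89.9]
ft_force: [-0.4, 0.6, -4.9]
finger_gap: 32.5
time: 26.3
tool_pos: [643.4, -214.0, 296.9]
tcp_rot: [-179.8, -0.1, 89.9]
ft_force: [-0.6, -0.5, -4.3]
finger_gap: 32.3
```

In the mouth, no side force. Continue down, feeling for the follower.

```bash
for i in 1 2; do :; done
python3 -m jog '[{"tx":0,"ty":0,"tz":0.01,"ax":0,"ay":0,"az":0,"hand":0.3},{"tx":0,"ty":0,"tz":0.02,"ax":0,"ay":0,"az":0,"hand":0.3},{"tx":0,"ty":0,"tz":0.03,"ax":0,"ay":0,"az":0,"hand":0.3},{"tx":0,"ty":0,"tz":0.03,"ax":0,"ay":0,"az":0,"hand":0.3}]'
python3 -m jog '[{"tx":0,"ty":0,"tz":0.01,"ax":0,"ay":0,"az":0,"hand":0.3},{"tx":0,"ty":0,"tz":0.02,"ax":0,"ay":0,"az":0,"hand":0.3},{"tx":0,"ty":0,"tz":0.03,"ax":0,"ay":0,"az":0,"hand":0.3},{"tx":0,"ty":0,"tz":0.03,"ax":0,"ay":0,"az":0,"hand":0.3}]'
```

```text
time: 26.63
tool_pos: [643.4, -214.0, 292.3]
tcp_rot: [-179.8, -0.1, 89.9]
ft_force: [0.3, 0.2, -4.7]
finger_gap: 32.4
time: 26.97
tool_pos: [643.4, -214.0, 287.8]
tcp_rot: [-179.8, -0.1, 89.9]
ft_force: [0.2, 0.6, -4.0]
finger_gap: 32.3
```

```bash
python3 -m jog '[{"tx":0,"ty":0,"tz":0.01,"ax":0,"ay":0,"az":0,"hand":0.3},{"tx":0,"ty":0,"tz":0.02,"ax":0,"ay":0,"az":0,"hand":0.3},{"tx":0,"ty":0,"tz":0.03,"ax":0,"ay":0,"az":0,"hand":0.3},{"tx":0,"ty":0,"tz":0.03,"ax":0,"ay":0,"az":0,"hand":0.3}]'
python3 -m jog '[{"tx":0,"ty":0,"tz":0.01,"ax":0,"ay":0,"az":0,"hand":0.3},{"tx":0,"ty":0,"tz":0.02,"ax":0,"ay":0,"az":0,"hand":0.3},{"tx":0,"ty":0,"tz":0.02,"ax":0,"ay":0,"az":0,"hand":0.3}]'
```

```text
time: 27.3
tool_pos: [643.3, -214.0, 283.3]
tcp_rot: [-179.8, -0.1, 89.9]
ft_force: [0.8, -0.3, -4.3]
finger_gap: 32.4
time: 27.55
tool_pos: [643.5, -214.1, 281.0]
tcp_rot: [-179.8, -0.0, 89.9]
ft_force: [-0.8, -0.2, -3.1]
finger_gap: 32.1
```

```bash
python3 -m jog '[{"tx":0,"ty":0,"tz":0.008,"ax":0,"ay":0,"az":0,"hand":0.3},{"tx":0,"ty":0,"tz":0.016,"ax":0,"ay":0,"az":0,"hand":0.3},{"tx":0,"ty":0,"tz":0.016,"ax":0,"ay":0,"az":0,"hand":0.3}]'
python3 -m jog '[{"tx":0,"ty":0,"tz":0.008,"ax":0,"ay":0,"az":0,"hand":0.3},{"tx":0,"ty":0,"tz":0.016,"ax":0,"ay":0,"az":0,"hand":0.3},{"tx":0,"ty":0,"tz":0.016,"ax":0,"ay":0,"az":0,"hand":0.3}]'
```

```text
time: 27.8
tool_pos: [643.5, -214.1, 278.7]
tcp_rot: [-179.8, -0.0, 89.9]
ft_force: [-0.4, -0.5, 0.2]
finger_gap: 32.3
time: 28.05
tool_pos: [643.5, -214.0, 275.9]
tcp_rot: [-179.8, -0.0, 89.9]
ft_force: [-0.4, 0.0, 0.1]
finger_gap: 32.3
```

Follower contact from about z=280, sliding. Continue in small steps to the stop.

```bash
python3 -m jog '[{"tx":0,"ty":0,"tz":0.008,"ax":0,"ay":0,"az":0,"hand":0.3},{"tx":0,"ty":0,"tz":0.01,"ax":0,"ay":0,"az":0,"hand":0.3},{"tx":0,"ty":0,"tz":0.01,"ax":0,"ay":0,"az":0,"hand":0.3}]'
python3 -m jog '[{"tx":0,"ty":0,"tz":0.008,"ax":0,"ay":0,"az":0,"hand":0.3},{"tx":0,"ty":0,"tz":0.01,"ax":0,"ay":0,"az":0,"hand":0.3},{"tx":0,"ty":0,"tz":0.01,"ax":0,"ay":0,"az":0,"hand":0.3}]'
```

```text
time: 28.3
tool_pos: [643.5, -214.1, 274.4]
tcp_rot: [-179.8, -0.0, 89.9]
ft_force: [-0.3, 0.7, 0.4]
finger_gap: 32.7
time: 28.55
tool_pos: [643.5, -214.0, 272.9]
tcp_rot: [-179.8, -0.0, 89.9]
ft_force: [0.3, 0.3, -0.7]
finger_gap: 32.2
```

```bash
python3 -m jog '[{"tx":0,"ty":0,"tz":0.007,"ax":0,"ay":0,"az":0,"hand":0.3},{"tx":0,"ty":0,"tz":0.007,"ax":0,"ay":0,"az":0,"hand":0.3},{"tx":0,"ty":0,"tz":0.007,"ax":0,"ay":0,"az":0,"hand":0.3}]'
python3 -m jog '[{"tx":0,"ty":0,"tz":0.007,"ax":0,"ay":0,"az":0,"hand":0.3},{"tx":0,"ty":0,"tz":0.007,"ax":0,"ay":0,"az":0,"hand":0.3},{"tx":0,"ty":0,"tz":0.007,"ax":0,"ay":0,"az":0,"hand":0.3}]'
```

```text
time: 28.8
tool_pos: [643.5, -214.1, 272.4]
tcp_rot: [-179.8, -0.0, 89.9]
ft_force: [-0.1, -0.2, 3.6]
finger_gap: 32.2
time: 29.05
tool_pos: [643.6, -214.1, 272.2]
tcp_rot: [-179.9, -0.0, 89.9]
ft_force: [-3.1, 0.6, 9.0]
finger_gap: 32.6
```

Force jumped to about 9 N at the wrist (about 13 N on the follower with the tube's weight) and z stopped: the stop. Confirm with a hold.

```bash
python3 -m jog '[{"tx":0,"ty":0,"tz":0,"ax":0,"ay":0,"az":0,"hand":0.3},{"tx":0,"ty":0,"tz":0,"ax":0,"ay":0,"az":0,"hand":0.3}]'
python3 -m jog '[{"tx":0,"ty":0,"tz":0,"ax":0,"ay":0,"az":0,"hand":0.3},{"tx":0,"ty":0,"tz":0,"ax":0,"ay":0,"az":0,"hand":0.3}]'
```

```text
time: 29.22
tool_pos: [643.6, -214.2, 272.2]
tcp_rot: [-179.9, -0.0, 89.9]
ft_force: [-3.7, -0.0, 8.0]
finger_gap: 32.4
time: 29.38
tool_pos: [643.6, -214.2, 272.2]
tcp_rot: [-179.9, -0.0, 89.9]
ft_force: [-3.2, 0.3, 8.8]
finger_gap: 32.8
```

```bash
python3 -m jog '[{"tx":0,"ty":0,"tz":0.003,"ax":0,"ay":0,"az":0,"hand":0.3},{"tx":0,"ty":0,"tz":0.003,"ax":0,"ay":0,"az":0,"hand":0.3},{"tx":0,"ty":0,"tz":0.003,"ax":0,"ay":0,"az":0,"hand":0.3}]'
python3 -m jog '[{"tx":0,"ty":0,"tz":-0.006,"ax":0,"ay":0,"az":0,"hand":0.3},{"tx":0,"ty":0,"tz":-0.01,"ax":0,"ay":0,"az":0,"hand":0.3},{"tx":0,"ty":0,"tz":-0.01,"ax":0,"ay":0,"az":0,"hand":0.3}]'
```

```text
time: 29.63
tool_pos: [643.6, -214.2, 272.0]
tcp_rot: [-179.9, -0.0, 89.9]
ft_force: [-4.1, 0.6, 9.5]
finger_gap: 32.6
time: 29.88
tool_pos: [643.5, -214.1, 272.4]
tcp_rot: [-179.8, -0.0, 89.9]
ft_force: [-1.5, -0.8, 5.0]
finger_gap: 32.0
```

Pressed to about 14 N and eased off; z barely moved, consistent with the buffer. Release and look.

```bash
python3 -m jog '[{"tx":0,"ty":0,"tz":0,"ax":0,"ay":0,"az":0,"hand":0.4},{"tx":0,"ty":0,"tz":0,"ax":0,"ay":0,"az":0,"hand":0.5},{"tx":0,"ty":0,"tz":0,"ax":0,"ay":0,"az":0,"hand":0.7},{"tx":0,"ty":0,"tz":0,"ax":0,"ay":0,"az":0,"hand":0.7},{"tx":0,"ty":0,"tz":0,"ax":0,"ay":0,"az":0,"hand":0.8}]'
python3 -m jog '[{"tx":0,"ty":0,"tz":-0.08,"ax":0,"ay":0,"az":0,"hand":0.9},{"tx":0,"ty":0,"tz":-0.25,"ax":0,"ay":0,"az":0,"hand":0.9},{"tx":0,"ty":0,"tz":-0.5,"ax":0,"ay":0,"az":0,"hand":0.9},{"tx":0,"ty":0,"tz":-0.75,"ax":0,"ay":0,"az":0,"hand":0.9},{"tx":0,"ty":0,"tz":-1,"ax":0,"ay":0,"az":0,"hand":0.9}]'
python3 -m jog '[{"tx":0,"ty":0,"tz":0,"ax":0,"ay":0,"az":0,"hand":0.9},{"tx":0,"ty":0,"tz":0,"ax":0,"ay":0,"az":0,"hand":0.9},{"tx":0,"ty":0,"tz":0,"ax":0,"ay":0,"az":0,"hand":0.9},{"tx":0,"ty":0,"tz":0,"ax":0,"ay":0,"az":0,"hand":0.9}]'
python3 look.py 22 side wrist top>/dev/null;  python3 - <<'E'
from geo import *
s=load("wrist",22);top(s,110,160,(150,50,500,479),300)
E
```

```text
time: 30.3
tool_pos: [643.4, -214.0, 271.6]
tcp_rot: [-179.8, -0.1, 89.9]
ft_force: [0.4, 0.3, 0.7]
finger_gap: 67.8
time: 30.72
tool_pos: [643.6, -214.0, 424.4]
tcp_rot: [-179.8, -0.0, 89.9]
ft_force: [0.1, -0.4, 0.9]
finger_gap: 76.8
time: 31.05
tool_pos: [643.6, -214.0, 420.5]
tcp_rot: [-179.7, -0.1, 89.9]
ft_force: [-0.1, -0.7, -1.0]
finger_gap: 77.0
px [328.4 237.5] n 1813 h 134.5 circle [ 643.3 -213.2] dia 35.2 bbox mid [ 643.4 -212.9] ext [32.9 38. ]
```

View pics/side_22.png

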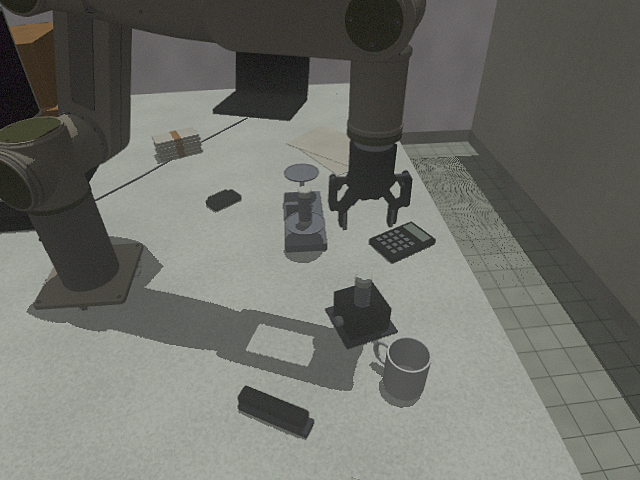

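View pics/wrist_22.png

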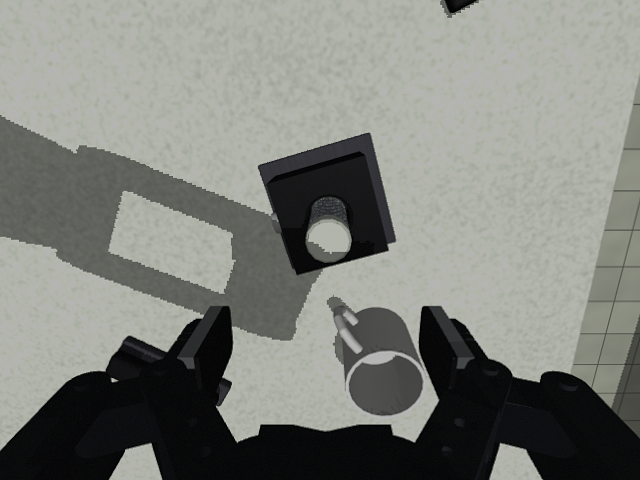

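Run:
```python
from geo import *
for i in (0,22):
    s=load("top",i);print(i)
    for lo,hi,b in [(9,40,(255,125,325,200)),(9,40,(150,320,205,375)),(9,110,(425,175,480,230)),(9,60,(445,268,495,330)),(170,215,(160,220,310,290))]: top(s,lo,hi,b)
from bench import *
print(hand_in())
```

```text
0
px [292.6 163.2] n 2002 h 18.1 circle [799.3  39. ] dia 141.8 bbox mid [799.8  39.6] ext [174.9 150.7]
px [177.9 347. ] n 971 h 27.4 circle [312.6 292.5] dia 86.3 bbox mid [312.9 292.4] ext [103.3  96.3]
px [453.6 200.4] n 956 h 62.8 circle [ 695.  -370.9] dia 103.3 bbox mid [ 696.2 -370. ] ext [104.5 110.7]
px [470.3 301. ] n 872 h 41.0 circle [ 449.1 -416.1] dia 96.7 bbox mid [ 450.4 -415.2] ext [130.9  95.2]
22
px [292.6 163.1] n 1996 h 18.2 circle [799.3  39.1] dia 141.8 bbox mid [799.7  39.6] ext [175.  150.8]
px [178.  347.1] n 974 h 27.0 circle [312.6 292.5] dia 86.4 bbox mid [312.9 292.5] ext [103.3  96.3]
px [440.7 200.6] n 291 h 65.8 circle [ 690.5 -353.5] dia 74.0 bbox mid [ 695.  -343.3] ext [103.7  58.6]
px [470.2 301.1] n 876 h 41.0 circle [ 449.6 -415.4] dia 96.6 bbox mid [ 450.4 -415.2] ext [130.9  95.2]
px [277.  243.6] n 188 h 180.8 circle [546.5  51.4] dia 32.8 bbox mid [546.6  51.5] ext [34.1 31.7]
the job is handed in; nothing more can be done
None
```

I weighed the tubes, pressed the heavier one into the magazine down to its stop, and handed the job in at about 31 s of the 72 s allowed.

- **Weighing:** I stood one tube in the right pan and its twin in the left, and let go of both. The left pan sank to 81.5 mm, so the left tube is the heavier.
- **Pressing:** The heavier tube met the follower about 23 to 24 mm below the mouth and slid down about 8 mm. The force then jumped to 8–9.5 N at the wrist. Adding the tube's weight, about 13–14 N on the follower, and the height held, so I took that as the stop. I eased off, let go and raised the arm clear.
- **Final state:** The heavier tube stands upright in the well, with its top at about 134 mm (some 68 mm standing out). The lighter tube still stands in the right pan, with its top at about 181 mm.
- **Bystanders:** The calculator, mouse and stapler measured in the same places as at the start. In the last overhead picture the mug's outline was cut off, probably hidden by the arm, so that measurement did not match. In the side view it stands where it did at the start, judged by eye.
- **Disagreements:** The cameras differed by 1–2 mm on where the well is, so I took a closer look before inserting. I felt a side force of 3–4 N while pressing, and it was gone once I let go. The force readings were noisy by about 1 N.

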